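# Bank a caged queen in the incubator

### The arm

A 7-joint arm with a two-finger parallel gripper is mounted at the origin on the work surface. World frame = base frame: x ahead of the robot, y to its left, z up, the work surface at z = 0. Lengths are in m, angles in rad, forces in N, time in s.
With the tool pointing down it reaches from about 0.425 to 1.025 m from the base axis. Payload 3.6 kg.
Tool frame: the origin (TCP) lies at the very end of the fingers, on their centre line; the grasp point (between the pads) lies 19 mm behind it; z points along the fingers, y is the direction in which the jaws open and shut (so a half turn about z gives the same grasp; the last joint's range is limited). The gripper opens to 85 mm and grips with 20 to 120 N. Pads are 22 mm wide; open, the fingers measure 114 mm over their backs; the gripper's body (76 mm by 85 mm) begins 54 mm behind the grasp point. The pads swing forward as they close: fully open they stand 13 mm farther back than shut.
Start: joints at [-1.234, 0.591, 0.048, 1.609, -0.033, 0.943, -0.034], TCP at [0.302, 0.659, 0.231] pointing down, gripper open.
Joint ranges: [-2.69, 2.69], [-0.47, 2.24], [-1.27, 1.36], [0.19, 2.51], [-1.53, 4.68], [0.08, 2.07], [-3.09, 3.09]. Speed limits (rad/s): [2.57, 2.57, 3.14, 3.14, 3.14, 3.14, 3.14].

### API

Orientations are given as a unit quaternion [w, x, y, z].
In Python, from cell import arm, kinematics, eyes, workorder gives the robot as it stands. Calls block until the motion is done:
- arm.move_to(position, orientation): joint-space move of the TCP to a pose.
- arm.movel(position, rot=None, rate=0.15, f_stop=None): straight line of the TCP; rot=None keeps the orientation; rate is the mean speed in m/s. With f_stop (N) it stops when the force on the tool has changed by that much, and returns True; else False.
- arm.set_joints(angles): joint-space move.
- arm.grip(opening): opening from 0.0 (shut) to 1.0 (fully open); the grip force is fixed at half the most; returns when the fingers have stopped.
- arm.sleep(seconds).
- kinematics.ik(position, orientation): joint angles nearest the present ones, or None.
- arm.observe(): the state.
- eyes.snapshot(name): name is "scene" or "top" or "wrist"; returns a dict with "color" (480x640x3 uint8, blue, green, red), "intrinsics" (3x3 intrinsics, pixels), "position" and "orientation" of the camera in the world; the wrist camera has in their place "T_tool_cam" (4x4, takes a point from camera to tool coordinates, whose origin is the TCP and whose axes are the flange's). Camera axes: x right, y down, z forward; pixel columns grow to the right and rows downward; lengths in m; the calibration is good to about 2 mm. A picture is of the moment at which its call begins: read the wrist's pose just before it. There is no depth.
A pose or a line that the arm cannot do raises arm.MotionError and nothing moves.
- workorder.close_job(): hands the job in, once; it reports no verdict.
Trained networks look in the newest picture that a camera, given by its name, has taken for a name from the list of things; names that differ only in an ending like _2 or _b are one class to them, and where a whole thing is asked for, a point or a joint stands for the part that bears it (a point fixed in the world has none). Each returns a list of dicts, best first, with "confidence" (0 to 1); they miss things now and then, are a little off and sometimes report something else, mostly with a low value. They report only what shows in the picture. A call takes as long as a camera call.
- eyes.search_frame(camera, thing): "uv" ([column, row] in pixels, amid what is visible of it).
The state is a dict: "time": time; "joint_pos": joint angles; "qd": joint speeds; "effort": joint torques, N m; "ee_pos": TCP position; "eef_rot": TCP orientation; "contact_force": force on the tool from outside, world axes, zero at the start; "ft_torque": the same for the moment, N m; "finger_gap": opening from 0.0 (shut) to 1.0 (fully open).
Only numpy, scipy, OpenCV 4.12 (cv2) and the standard library are available. Lean on these libraries where they do the work, as an engineer would, in place of code of your own. Each camera call takes 0.05 s, during which the arm holds its last target.

### The job

Bank the caged queen: stand the yellow-capped queen cage, cap up, in the free middle bay of the incubator's pulled-out shelf, slide the shelf fully home and push the door shut until it seats on its catch, without slamming it. Set the incubator to 34 degrees by rolling the knurled thumbwheel by its edge until 4 stands square in its window. Leave the two white-capped cages standing in their bays and everything else on the bench where it is.

Things in the scene. Friction and masses are not known exactly. Their poses are not given: they have to be found in the camera images.
- cage_center (a point): centre of the queen cage with the yellow cap: a square wooden cage with dark mesh sides, 38 x 38 mm and 92 mm long, about 90 g. Axis z runs along its length towards the yellow cap; x and y are square to its side faces. It starts lying on one side on the bench (centre 19 mm up), cap roughly towards the robot
- incubator: white bench incubator with grey console, fixed. Origin at bench level, middle of its front face; x points into it, y left seen from in front, z up. Chamber 230 wide (y -115 to 115), 235 deep, 205 high; front opening 190 wide, 34 to 175 mm up. The lower grey console at its right: y -115 to -235, x 0 to 200, top 130 mm up
- shelf (a joint): aluminium pull-out shelf: 0 = pulled out (as at the start), 0.145 m = fully home; slides along the incubator's +x with about 2 N of friction, stays where left. It slides in when its upturned front lip is pushed: 165 wide, front face 59 mm in front of point bay, from 4 mm below to 32 mm above the shelf floor. The door cannot shut while it sticks out
- bay (a point): middle of the free middle bay, on the shelf floor (40 mm above the bench); moves with the shelf, axes as the incubator's. Bay 46 x 46 mm between wooden rails and dividers 4 mm thick, 20 mm high; the bays left and right (50 mm off along y) hold the white-capped cages. With the shelf out it lies 85 mm in front of the incubator's front face
- door (a joint): door hinged at the left of the opening (seen from in front), clear window in a white frame. 0 = shut and seated, grows as it opens towards the robot and round to the left, up to 2.3 rad; stays where left (0.06 N m friction). A roller catch resists over the last 13 mm of the free edge's path (about 5 N there), then draws the door in the last 5 mm and holds it; short of that it springs open again
- door_hinge (a point): on the door's vertical hinge axis, half-way up (118.5 mm above the bench); axes as the incubator's. Panel: 230 mm from this axis to its free edge, 20 mm thick (10 either side of the axis), 32 to 205 mm up. At joint angle q it runs from the hinge along (-sin q, -cos q) in the incubator's x, y; its outer face looks along (-cos q, sin q)
- door_pull (a point): middle of the door's vertical steel bar pull, 10 mm thick, 36 mm out from the panel's mid-plane on its outer face, 214 mm from the hinge axis, 72 to 148 mm above the bench; moves with the door
- set_wheel (a joint): temperature thumbwheel in the console's top: value / 0.6283 rad = the digit in its window (0 to 9; 4 is 2.513 rad), a click at each digit. Axle along the incubator's y: pushing its top towards the incubator's +x (away from the robot) raises the digit, towards -x lowers it. About 0.02 N m turns it past a click; a fingertip pressed on its crown with a few N and drawn along rolls it, 12.6 mm of rim per digit
- wheel_crown (a point): highest point of the thumbwheel's black knurled rim, 138 mm above the bench; fixed to the incubator, axes as the incubator's. The rim is 40 mm in diameter and 10 mm wide (along y) and stands 8 mm proud of the console's top; the windows' frame just left of it (+y, from 6 mm off the middle of the rim) is 4 mm lower than the crown
- cage_left_center (a point): centre of the white-capped cage (38 x 38 x 92 mm) standing in the left bay
- cage_right_center (a point): centre of the white-capped cage (38 x 38 x 92 mm) standing in the right bay
- spare_center (a point): centre of the spare empty cage with the blue cap, lying on the bench, 38 x 38 x 92 mm, z towards its cap; leave alone
- tin_center (a point): centre of a round aluminium tin, 61 mm diameter, 38 mm high; leave alone
- wax_center (a point): centre of a yellow block of wax, 50 x 50 x 30 mm; leave alone
- jar_center (a point): centre of a honey jar, 62 mm diameter, 88 mm high; leave alone
- pot_center (a point): centre of a white pot 64 mm in diameter, 85 mm high, of grafting tools that reach 165 mm up; leave alone
- spray_center (a point): centre of a white bottle, 58 mm diameter, 170 mm high; leave alone
- cell_bar_center (a point): centre of a wooden bar 200 x 22 x 9 mm (long along x) lying with a row of wax cell cups up, 26 mm high in all; leave alone

How it is judged:
By the outcome, as a careful person would: the job done as asked, in the order asked, and still so for the second after the job is handed in, with the robot touching nothing.
It also fails if it takes over 72 s, if anything falls off the work surface, if the arm or the gripper's body presses on something with over 40 N, if the wrist force passes 120 N, or if a joint passes its speed limit or range.

## Working session

There is one attempt and no reset: what is moved stays moved. The work goes in short steps, each a Python script; the robot and the scene stay as the last script left them, time stands still between calls to the robot, and variables do not carry over. Pictures are saved under pics/ and viewed, and the job is handed in when it is done.

```bash
ls; mkdir -p pics; python3 - <<'E'
from cell import arm, kinematics, eyes, workorder
import cv2
for n in ("scene","top","wrist"):
    s=eyes.snapshot(n); cv2.imwrite(f"pics/{n}0.png",s["color"])
    print(n,s["intrinsics"],s.get("position"),s.get("orientation"),s.get("T_tool_cam"))
    for t in ["cage_center","bay","door","door_pull","wheel_crown","shelf","cage_left_center","cage_right_center","incubator","set_wheel","spare_center","tin_center","wax_center","jar_center","pot_center","spray_center","cell_bar_center"]:
        r=eyes.search_frame(n,t); print(t,[( [round(float(v)) for v in d["uv"]],round(d["confidence"],2)) for d in r[:3]])
print(arm.observe())
E
```

```text
pics
scene [[487.91957089   0.         320.91378452]
 [  0.         487.91957089 239.28347118]
 [  0.           0.           1.        ]] [0.73924639 0.48853939 0.84467758] [-0.07901616  0.20593011  0.92217626 -0.31771084] None
cage_center [([230, 179], 0.82)]
bay [([360, 312], 0.74)]
door [([440, 363], 0.66), ([358, 314], 0.45)]
door_pull [([440, 364], 0.73)]
wheel_crown [([272, 357], 0.74), ([364, 310], 0.31)]
shelf [([360, 310], 0.78), ([440, 364], 0.66), ([320, 200], 0.16)]
cage_left_center [([375, 327], 0.68)]
cage_right_center [([339, 288], 0.69)]
incubator [([271, 353], 0.71)]
set_wheel [([234, 252], 0.48), ([318, 164], 0.28)]
spare_center [([280, 207], 0.77), ([318, 166], 0.58), ([359, 312], 0.57)]
tin_center [([317, 166], 0.67)]
wax_center [([318, 198], 0.84)]
jar_center [([183, 219], 0.97), ([521, 322], 0.44), ([359, 311], 0.28)]
pot_center [([170, 178], 0.67)]
spray_center [([516, 321], 0.96)]
cell_bar_center [([365, 247], 0.66)]
top [[474.34890821   0.         314.79637505]
 [  0.         474.34890821 245.67503482]
 [  0.           0.           1.        ]] [ 0.35600272 -
[... 1614 characters left out ...]
nt_pos': array([-1.23450895,  0.59120766,  0.04838667,  1.60848862, -0.03329532,
        0.94269196, -0.03371505]), 'qd': array([-3.28662080e-04, -3.66997591e-04, -4.98264414e-04, -2.41742571e-04,
        6.44622522e-05,  1.75247644e-04,  3.20099304e-03]), 'effort': array([ 1.09644905e-04, -5.48628831e+01,  1.54615290e+00, -1.98529404e+01,
        9.34547192e-03,  1.58739364e-03, -3.59723003e-06]), 'ee_pos': array([0.302086  , 0.65907953, 0.23130086]), 'eef_rot': array([1.20375252e-05, 2.13227884e-01, 9.77002492e-01, 3.02495372e-06]), 'contact_force': array([-0.67084725, -0.73940109,  0.56317449]), 'ft_torque': array([-0.05303562,  0.00148907,  0.00261008]), 'finger_gap': 1.0009316736421832}
```

View images.

View pics/scene0.png

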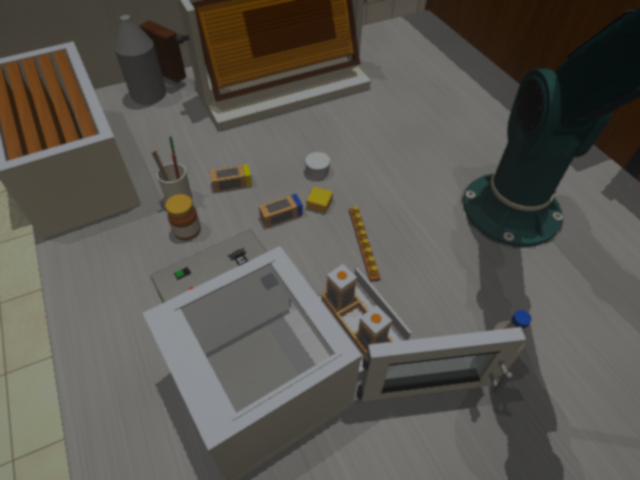

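View pics/top0.png

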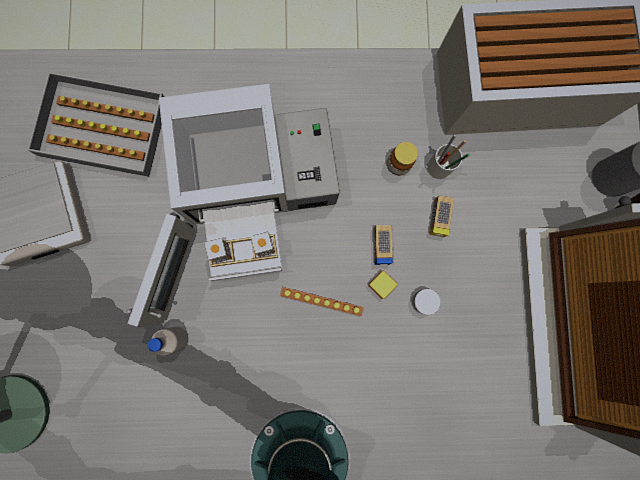

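```bash
python3 - <<'E'
import cv2
a=cv2.imread('pics/scene0.png'); cv2.imwrite('pics/s_crop.png',cv2.resize(a[240:440,210:480],None,fx=2.9,fy=2.9,interpolation=cv2.INTER_CUBIC))
a=cv2.imread('pics/top0.png'); cv2.imwrite('pics/t_crop.png',cv2.resize(a[120:320,140:340],None,fx=3,fy=3,interpolation=cv2.INTER_CUBIC))
E
```

```text
(no output)
```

View pics/s_crop.png

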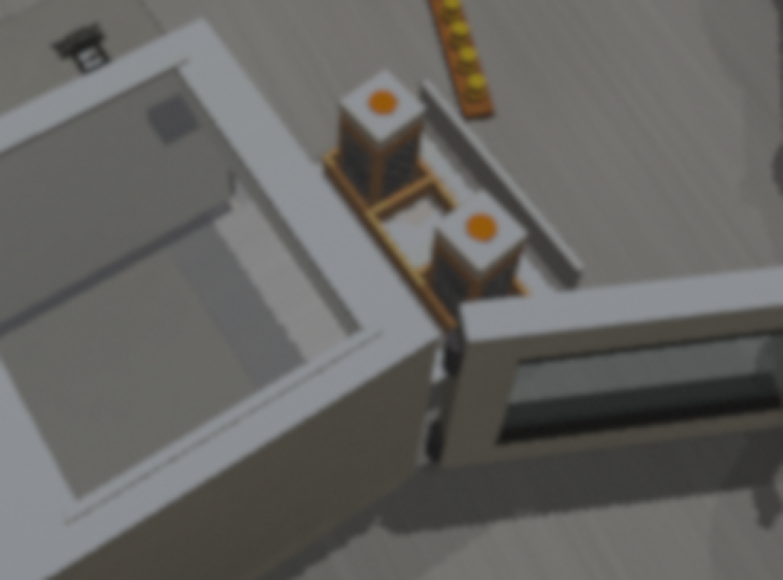

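View pics/t_crop.png

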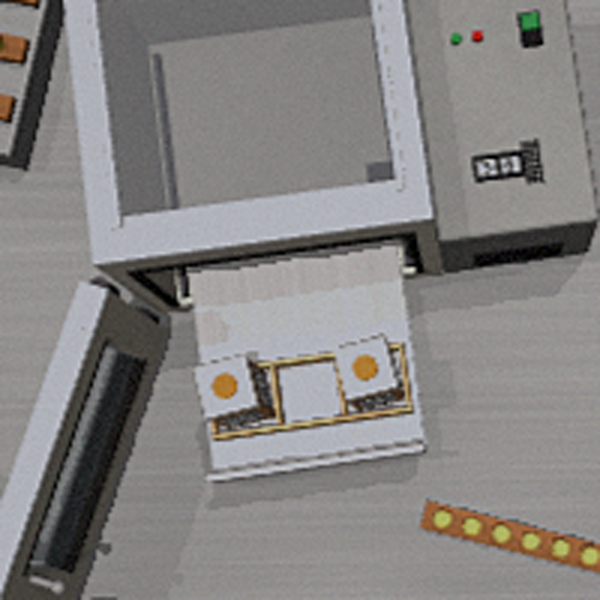

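```bash
cat > h.py <<'E'
import numpy as np, cv2
from scipy.spatial.transform import Rotation as R
from scipy.optimize import least_squares
def q2R(q): return R.from_quat([q[1],q[2],q[3],q[0]]).as_matrix()
CAM={'scene':(np.array([[487.91957089,0,320.91378452],[0,487.91957089,239.28347118],[0,0,1]]),np.array([0.73924639,0.48853939,0.84467758]),q2R([-0.07901616,0.20593011,0.92217626,-0.31771084])),
'top':(np.array([[474.34890821,0,314.79637505],[0,474.34890821,245.67503482],[0,0,1]]),np.array([0.35600272,-0.01643173,1.14800585]),q2R([0.03554339,-0.70077347,0.71062165,-0.05167282]))}
TTC=np.array([[-1.12262769e-03,-9.48737430e-01,-3.16063329e-01,8.09982149e-02],[9.99999235e-01,-1.22893328e-03,1.37023716e-04,-1.35987066e-04],[-5.18420272e-04,-3.16062934e-01,9.48738085e-01,-1.43449983e-01],[0,0,0,1]])
KW=np.array([[396.82756894,0,325.06486694],[0,396.82756894,242.2422142],[0,0,1]])
def wcam(ee,q):
    Rt=q2R(q); return KW,np.array(ee)+Rt@TTC[:3,3],Rt@TTC[:3,:3]
def proj(c,p):
    K,t,Rm=c; v=(np.atleast_2d(p)-t)@Rm; v=v@K.T; return v[:,:2]/v[:,2:]
def pix(c,uv,z):
    K,t,Rm=c; d=Rm@np.linalg.solve(K,[uv[0],uv[1],1]); return t+d*(z-t[2])/d[2]
E
python3 - <<'E'
from h import *
obs=[('top',(0,.115,.205),(172.3,207.3)),('top',(0,-.115,.205),(285.3,192)),('top',(0,-.235,.13),(336,194)),('top',(.235,.115,.205),(160,97)),('top',(.235,-.115,.205),(271,85)),
('top',(-.085,0,.04),(243,250)),('top',(-.144,.0825,.072),(209.3,279.3)),('top',(-.144,-.0825,.072),(281.3,269)),
('scene',(0,.115,.205),(210+437/2.9,240+335/2.9)),('scene',(0,-.115,.205),(210+203/2.9,240+18/2.9)),
('scene',(-.144,-.0825,.072),(210+424/2.9,240+82/2.9)),('scene',(-.144,.0825,.072),(210+578/2.9,240+275/2.9))]
def w(p,P): 
    c,s=np.cos(p[2]),np.sin(p[2]); return np.array([p[0]+c*P[0]-s*P[1],p[1]+s*P[0]+c*P[1],P[2]])
def f(p): return np.concatenate([proj(CAM[n],w(p,P))[0]-uv for n,P,uv in obs])
r=least_squares(f,[.45,.15,0.1],loss='soft_l1'); print(r.x); print(f(r.x).reshape(-1,2).round(1))
p=r.x
print('bay',w(p,(-.085,0,.04)),'hinge? crown',pix(CAM['top'],(318.3,173.3),.138))
c=pix(CAM['top'],(318.3,173.3),.138); print('scene crown proj',proj(CAM['scene'],c))
cc=pix(CAM['top'],(442,216),.038); print('cage',cc)
for n,uv,z in [('top',(442,216),.038),('scene',(230,178),.038),('top',(384,244),.038)]: print(n,pix(CAM[n],uv,z))
E
python3 - <<'E'
import cv2
a=cv2.imread('pics/top0.png'); cv2.imwrite('pics/t_crop2.png',cv2.resize(a[130:310,360:480],None,fx=3.3,fy=3.3,interpolation=cv2.INTER_CUBIC))
cv2.imwrite('pics/t_crop3.png',cv2.resize(a[200:350,120:220],None,fx=4,fy=4,interpolation=cv2.INTER_CUBIC))
E
```

```text
[0.56823913 0.13483374 0.1196496 ]
[[-1.3 -0.1]
 [-0.7  0.7]
 [ 4.3 -0.2]
 [-0.1 -0.4]
 [-0.6 -1.5]
 [ 0.4  0.6]
 [-1.1  0.2]
 [-0.4  0.8]
 [-1.2  0.3]
 [-0.8 -0.8]
 [ 0.1 -0.7]
 [ 0.8 -1.5]]
bay [0.48384683 0.12468777 0.04      ] hinge? crown [ 0.64061081 -0.05059132  0.138     ]
scene crown proj [[235.98979777 250.37046166]]
cage [ 0.56121683 -0.34819705  0.038     ]
top [ 0.56121683 -0.34819705  0.038     ]
scene [ 0.569238   -0.33224098  0.038     ]
top [ 0.49547872 -0.20677489  0.038     ]
```

View pics/t_crop2.png

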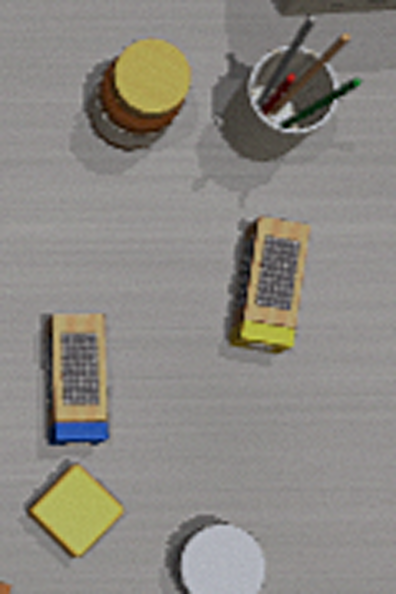

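View pics/t_crop3.png

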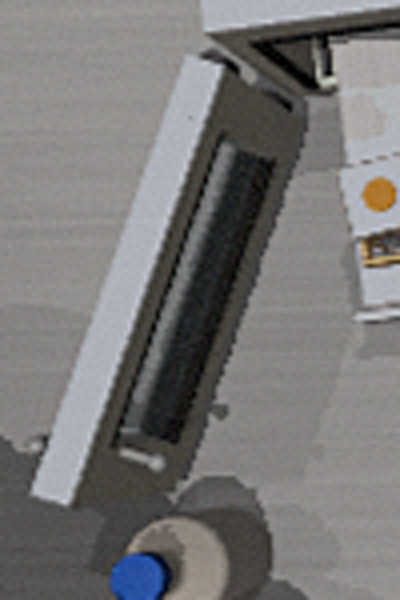

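```bash
cat >> h.py <<'E'
IP=np.array([0.56823913,0.13483374,0.1196496])
def w(P,p=None):
    p=IP if p is None else p
    c,s=np.cos(p[2]),np.sin(p[2]); return np.array([p[0]+c*P[0]-s*P[1],p[1]+s*P[0]+c*P[1],P[2]])
def dirw(d):
    c,s=np.cos(IP[2]),np.sin(IP[2]); return np.array([c*d[0]-s*d[1],s*d[0]+c*d[1],d[2] if len(d)>2 else 0.])
def quat(z,y):
    """tool orientation with z along fingers, y the jaw dir"""
    z=np.array(z,float); z/=np.linalg.norm(z); y=np.array(y,float); y-=z*(y@z); y/=np.linalg.norm(y)
    x=np.cross(y,z); q=R.from_matrix(np.c_[x,y,z]).as_quat(); return np.array([q[3],*q[:3]])
E
python3 - <<'E'
from h import *
from cell import arm,kinematics
c=CAM['top']
# cage
far=pix(c,(360+284.5/3.3-0,130+221/3.3),.038); near=pix(c,(360+269/3.3,130+335/3.3),.038)
print('cage far/near',far,near,np.linalg.norm(far-near))
# door top face corners z=.205 (crop3/4+ (120,200))
for uv in [(190,55),(226,68),(32,495),(72,508)]:
    print('door',pix(c,(120+uv[0]/4,200+uv[1]/4),.205).round(4))
print('inc corner',w((0,.115,.205)),'pulltop',pix(c,(120+38/4,200+440/4),.148))
print('spray',pix(c,(155,344),.17),'bar',[pix(c,u,.02).round(3) for u in [(283,293),(362,311)]])
for n,uv,z in [('jar',(404,155),.088),('pot',(447,157),.085)]: print(n,pix(c,uv,z))
E
```

```text
cage far/near [ 0.6075415 -0.3606425  0.038    ] [ 0.52372324 -0.34521245  0.038     ] 0.08522668239616271
door [0.5411 0.2558 0.205 ]
door [0.5343 0.2377 0.205 ]
door [0.3243 0.3272 0.205 ]
door [0.3177 0.3077 0.205 ]
inc corner [0.55451223 0.24901155 0.205     ] pulltop [0.35045395 0.34582916 0.148     ]
spray [0.28197149 0.28479554 0.17      ] bar [array([0.384, 0.034, 0.02 ]), array([ 0.339, -0.152,  0.02 ])]
jar [ 0.69643408 -0.25163354  0.088     ]
pot [ 0.6917673 -0.3526303  0.085    ]
```

```bash
cat >> h.py <<'E'
def mat(q): return q2R(q)
def toq(M): q=R.from_matrix(M).as_quat(); return np.array([q[3],*q[:3]])
UP=np.array([0,0,1.])
def pickplace(cc,a,alpha,d,h,sgn,bay,gz=.022):
    a=np.array(a)/np.linalg.norm(a)
    zt=np.cos(alpha)*a-np.sin(alpha)*UP
    yt=sgn*np.cross(UP,a)
    qp=quat(zt,yt)
    g=np.array([cc[0],cc[1],0])-a*(.046-d)+UP*gz
    tp=g+.019*zt
    # G: -a->UP, -UP->h
    A=np.c_[-a,-UP,np.cross(-a,-UP)]; B=np.c_[UP,h,np.cross(UP,h)]
    G=B@A.T
    qf=toq(G@mat(qp))
    c0=np.array([cc[0],cc[1],.019]); cf=np.array([bay[0],bay[1],.04+.046])
    tf=cf+G@(tp-c0)
    return tp,qp,tf,qf,G
E
python3 - <<'E'
from h import *
from cell import arm,kinematics
a=np.array([.983,-.181,0]); cc=(.5625,-.3525); bay=w((-.085,0,.04))
print('spray scene',pix(CAM['scene'],(521,318),.17))
for al in (35,40,45):
  for hs in (1,-1):
    for s in (1,-1):
      tp,qp,tf,qf,G=pickplace(cc,a,np.radians(al),.014,dirw((0,hs,0)),s,bay)
      r=[kinematics.ik(p,q) for p,q in [(tp,qp),(tp+[0,0,.12],qp),(tf,qf),(tf+[0,0,.12],qf)]]
      print(al,hs,s,[None if x is None else np.round(x,2).tolist() for x in r])
print('shelf push')
for ph in (25,35,45,55):
  for s in (1,-1):
   out=[]
   for x in (-.16,-.144,-.07,0.001):
    z=dirw((np.sin(np.radians(ph)),0,-np.cos(np.radians(ph)))); q=quat(z,s*dirw((0,1,0)))
    j=kinematics.ik(w((x,0,.06)),q); out.append(None if j is None else np.round(j,2).tolist())
   print(ph,s,out)
E
```

```text
spray scene [0.28379879 0.28750718 0.17      ]
35 1 1 [[1.46, 1.34, -1.08, 2.34, 2.92, 0.88, -0.2], [1.44, 0.99, -1.07, 2.37, 2.87, 0.71, -0.46], [0.34, 0.67, -0.46, 2.2, -0.74, 0.5, 0.76], [0.05, 0.42, -0.07, 2.15, -0.82, 0.84, 0.75]]
35 1 -1 [[1.46, 1.34, -1.08, 2.34, 2.92, 0.88, 2.95], [1.44, 0.99, -1.07, 2.37, 2.87, 0.71, 2.68], [-0.72, 1.06, 1.18, 2.24, -1.42, 1.58, -1.65], [-0.77, 0.75, 1.19, 2.18, -1.19, 1.46, -1.91]]
35 -1 1 [[1.46, 1.34, -1.08, 2.34, 2.92, 0.88, -0.2], [1.44, 0.99, -1.07, 2.37, 2.87, 0.71, -0.46], [-0.48, 0.66, -0.23, 2.11, 0.83, 0.95, 1.88], [-0.42, 0.47, -0.3, 2.05, 0.71, 1.14, 2.07]]
35 -1 -1 [[1.46, 1.34, -1.08, 2.34, 2.92, 0.88, 2.95], [1.44, 0.99, -1.07, 2.37, 2.87, 0.71, 2.68], [-1.08, 0.76, 0.63, 2.14, 0.23, 0.62, -0.62], [-1.14, 0.55, 0.69, 2.08, 0.29, 0.87, -0.58]]
40 1 1 [[1.43, 1.28, -1.08, 2.32, 2.78, 0.83, -0.17], [1.42, 0.93, -1.07, 2.34, 2.72, 0.62, -0.38], [0.41, 0.71, -0.51, 2.19, -0.78, 0.53, 0.84], [0.14, 0.45, -0.13, 2.15, -0.88, 0.88, 0.82]]
40 1 -1 [[1.32, 1.15, -0.89, 2.32, 2.97, 0.79, 2.67], [1.42, 0.93, -1.07, 2.34, 2.72, 0.62, 2.76
[... 1024 characters left out ...]
, 0.78, 1.29, 1.96]]
45 -1 -1 [[1.29, 1.1, -0.89, 2.3, 2.83, 0.71, 2.73], [1.29, 0.79, -0.88, 2.31, 2.79, 0.48, 2.56], [-1.17, 0.86, 0.68, 2.11, 0.29, 0.71, -0.72], [-1.21, 0.65, 0.74, 2.07, 0.37, 0.94, -0.67]]
shelf push
25 1 [None, None, [0.34, 0.88, -1.07, 2.45, 1.94, 0.91, -0.53], [0.38, 0.91, -1.07, 2.3, 1.86, 0.87, -0.33]]
25 -1 [None, None, [-0.03, 0.66, -0.51, 2.46, 2.26, 0.54, 2.21], [-0.12, 0.65, -0.32, 2.32, 2.25, 0.37, 2.27]]
35 1 [None, None, None, [0.36, 0.97, -1.07, 2.4, 2.16, 1.05, -0.58]]
35 -1 [None, None, None, [0.12, 0.78, -0.7, 2.41, 2.33, 0.8, 2.26]]
45 1 [None, None, None, None]
45 -1 [None, None, None, None]
55 1 [None, None, None, None]
55 -1 [None, None, None, None]
```

```bash
python3 - <<'E'
from h import *
from cell import arm,kinematics,eyes,workorder
for m in (arm,kinematics,eyes,workorder): print([x for x in dir(m) if x[0]!='_'])
h=arm.observe(); print(h['time'])
for x in (-.185,-.165,-.15,-.1,-.04,-.02):
  for ph in (-10,0,10,20,25):
    z=dirw((np.sin(np.radians(ph)),0,-np.cos(np.radians(ph))))
    o=[]
    for s in (1,-1):
      j=kinematics.ik(w((x,0,.052)),quat(z,s*dirw((0,1,0)))); o.append(None if j is None else np.round(j,2).tolist())
    print(x,ph,o)
E
```

```text
['MotionError', 'grip', 'move_to', 'movel', 'observe', 'set_joints', 'sleep']
['ik']
['search_frame', 'snapshot']
['close_job']
2.7
-0.185 -10 [[-0.31, 0.6, -0.07, 2.32, -0.01, 0.39, 1.32], [-0.68, 0.65, 0.43, 2.34, -0.67, 0.47, -1.11]]
-0.185 0 [[-0.37, 0.57, -0.04, 2.44, 0.15, 0.14, 1.14], [-0.54, 0.58, 0.2, 2.44, -0.7, 0.17, -1.13]]
-0.185 10 [None, None]
-0.185 20 [None, None]
-0.185 25 [None, None]
-0.165 -10 [[-0.3, 0.61, -0.07, 2.28, -0.0, 0.42, 1.33], [-0.68, 0.67, 0.45, 2.3, -0.66, 0.5, -1.12]]
-0.165 0 [[-0.35, 0.57, -0.04, 2.39, 0.14, 0.18, 1.17], [-0.56, 0.59, 0.24, 2.4, -0.69, 0.21, -1.13]]
-0.165 10 [[0.34, 0.82, -1.07, 2.48, 1.6, 0.76, -0.34], [-0.31, 0.57, -0.14, 2.51, 2.21, 0.16, 2.2]]
-0.165 20 [None, None]
-0.165 25 [None, None]
-0.15 -10 [[-0.3, 0.62, -0.07, 2.25, -0.0, 0.45, 1.33], [-0.68, 0.68, 0.47, 2.27, -0.66, 0.53, -1.12]]
-0.15 0 [[-0.34, 0.58, -0.05, 2.36, 0.13, 0.2, 1.18], [-0.58, 0.6, 0.27, 2.37, -0.69, 0.24, -1.12]]
-0.15 10 [[0.35, 0.82, -1.07, 2.45, 1.57, 0.76, -0.29], [-0.3, 0.57, -0.14, 2.47, 2.06, 0.15, 2.36]]
-0.15 20 [None, None]
-0.15 25 [None, 
[... 741 characters left out ...]
 [[0.37, 0.9, -1.07, 2.33, 1.77, 0.84, -0.3], [-0.13, 0.64, -0.32, 2.35, 2.12, 0.32, 2.38]]
-0.04 25 [[0.36, 0.91, -1.07, 2.38, 1.93, 0.91, -0.45], [-0.01, 0.68, -0.51, 2.4, 2.22, 0.52, 2.29]]
-0.02 -10 [[-0.24, 0.71, -0.08, 1.96, 0.03, 0.65, 1.35], [-0.69, 0.79, 0.58, 1.98, -0.64, 0.75, -1.14]]
-0.02 0 [[-0.27, 0.66, -0.06, 2.08, 0.1, 0.41, 1.28], [-0.66, 0.72, 0.48, 2.1, -0.71, 0.49, -1.08]]
-0.02 10 [[-0.33, 0.63, -0.01, 2.2, 0.29, 0.14, 1.07], [-0.54, 0.65, 0.28, 2.21, -0.82, 0.18, -0.98]]
-0.02 20 [[0.38, 0.91, -1.07, 2.29, 1.74, 0.84, -0.25], [-0.26, 0.63, -0.14, 2.31, 2.28, 0.22, 2.21]]
-0.02 25 [[0.37, 0.92, -1.07, 2.34, 1.91, 0.9, -0.4], [-0.13, 0.66, -0.32, 2.36, 2.34, 0.41, 2.17]]
```

```bash
cat > fit.py <<'E'
from h import *
from cell import arm,kinematics
rng=np.random.default_rng(0)
o=arm.observe(); S=[(o['joint_pos'],o['ee_pos'],mat(o['eef_rot']))]
while len(S)<150:
    r=rng.uniform(.43,.9); t=rng.uniform(-1.5,1.5); p=np.array([r*np.cos(t),r*np.sin(t),rng.uniform(.05,.5)])
    z=np.array([rng.normal()*.5,rng.normal()*.5,-1]); q=quat(z,rng.normal(size=3))
    j=kinematics.ik(p,q)
    if j is not None: S.append((np.array(j),p,mat(q)))
J=np.array([s[0] for s in S]);P=np.array([s[1] for s in S]);M=np.array([s[2] for s in S])
def fk(par,J):
    a=par[:42].reshape(7,6); T_R=np.broadcast_to(np.eye(3),(len(J),3,3)); T_p=np.zeros((len(J),3))
    for i in range(7):
        # fixed offset then rot about fitted axis
        ax=a[i,:3]/np.linalg.norm(a[i,:3]); off=a[i,3:]
        T_p=T_p+np.einsum('nij,j->ni',T_R,off)
        T_R=T_R@R.from_rotvec(J[:,i:i+1]*ax).as_matrix()
    T_p=T_p+np.einsum('nij,j->ni',T_R,par[42:45]); T_R=T_R@R.from_rotvec(par[45:48]).as_matrix()
    return T_p,T_R
def res(par):
    p,r=fk(par,J); return np.concatenate([(p-P).ravel()*3,(r-M).ravel()])
best=None
import itertools
for s in itertools.product([1,-1],repeat=3):
    x0=[]
    for i in range(7):
        ax=[0,0,-1] if i==0 else ([0,1,0] if i%2 else [0,0,s[i//2-1]]); x0+=ax+[0,0,[.15,.15,.2,.2,.15,.15,.05][i]]
    x0=np.array(x0+[0,0,.2,0,0,0.1])
    r=least_squares(res,x0,max_nfev=60)
    if best is None or r.cost<best.cost: best=r
    print(s,r.cost)
    if r.cost<1e-4: break
p,r=fk(best.x,J); print('maxerr',np.abs(p-P).max(),np.abs(r-M).max()); np.save('fk.npy',best.x); print(best.x[:42].reshape(7,6).round(3),best.x[42:].round(3))
E
python3 fit.py
```

```text
(1, 1, 1) 327.2069821613094
(1, 1, -1) 1.0993049903226192e-19
maxerr 5.4935611615292146e-11 7.385350664357304e-11
[[-0.0000e+00  0.0000e+00 -5.3200e+00  0.0000e+00  0.0000e+00  4.1000e-01]
 [-0.0000e+00  7.0140e+00  0.0000e+00  0.0000e+00 -7.6500e-01 -1.1600e-01]
 [-0.0000e+00  0.0000e+00 -1.1108e+01 -0.0000e+00  7.4400e-01  1.0000e-02]
 [-0.0000e+00  1.0640e+01  0.0000e+00  0.0000e+00 -5.2400e-01  6.1400e-01]
 [-0.0000e+00  0.0000e+00 -1.3345e+01 -0.0000e+00  5.0000e-01  9.3000e-02]
 [-0.0000e+00  1.4710e+01  0.0000e+00 -0.0000e+00  9.4000e-02  3.7200e-01]
 [ 0.0000e+00  0.0000e+00 -8.5790e+00  0.0000e+00 -9.5000e-02  2.8300e-01]] [ 0.    -0.     0.026  0.    -0.     1.571]
```

```bash
cat >> h.py <<'E'
FK=np.load('fk.npy')
LO=np.array([-2.69,-.47,-1.27,.19,-1.53,.08,-3.09])+.03; HI=np.array([2.69,2.24,1.36,2.51,4.68,2.07,3.09])-.03
def fk(j,full=False):
    a=FK[:42].reshape(7,6); Rm=np.eye(3); p=np.zeros(3); pts=[]
    for i in range(7):
        p=p+Rm@a[i,3:]; pts.append(p.copy()); Rm=Rm@R.from_rotvec(j[i]*a[i,:3]/np.linalg.norm(a[i,:3])).as_matrix()
    p=p+Rm@FK[42:45]; Rm=Rm@R.from_rotvec(FK[45:48]).as_matrix()
    return (p,Rm,pts) if full else (p,Rm)
def myik(p,q,seed,reg=1e-3):
    M=mat(q); seed=np.clip(seed,LO+1e-3,HI-1e-3)
    def f(j):
        pp,rr=fk(j); e=R.from_matrix(rr@M.T).as_rotvec()
        return np.concatenate([(pp-p)*5,e,reg*(j-seed)])
    r=least_squares(f,seed,bounds=(LO,HI),max_nfev=80)
    r2=least_squares(lambda j:np.concatenate([f(j)[:6],1e-6*(j-r.x)]),r.x,bounds=(LO,HI),max_nfev=60)
    e=f(r2.x)[:6]; return r2.x if np.abs(e).max()<2e-4 else None
def iks(p,q,n=25,rng=np.random.default_rng(1)):
    o=[]
    for _ in range(n):
        j=myik(p,q,rng.uniform(LO,HI))
        if j is not None: o.append(j)
    return o
E
cat > plan1.py <<'E'
from h import *
a=np.array([.983,-.181,0]); cc=(.5625,-.3525); bay=w((-.085,0,.04)); 
for al in (38,):
  for hs in (1,-1):
    tp,qp,tf,qf,G=pickplace(cc,a,np.radians(al),.014,dirw((0,hs,0)),-1,bay)
    A=iks(tp,qp,30); B=iks(tf,qf,30)
    c=sorted([(np.abs(x-y).max(),i,k) for i,x in enumerate(A) for k,y in enumerate(B)])
    print(al,hs,len(A),len(B))
    for d,i,k in c[:4]: print(round(d,2),A[i].round(2),B[k].round(2))
E
python3 plan1.py
```

```text
38 1 22 22
2.24 [ 1.43  1.28 -1.05  2.33  2.87  0.84  2.91] [ 0.82  1.05 -1.24  2.18  0.63  0.52  2.56]
2.24 [ 1.43  1.28 -1.05  2.33  2.87  0.84  2.91] [ 0.82  1.05 -1.24  2.18  0.63  0.52  2.56]
2.24 [ 1.42  1.28 -1.04  2.33  2.87  0.84  2.9 ] [ 0.82  1.05 -1.24  2.18  0.63  0.52  2.56]
2.24 [ 1.42  1.28 -1.04  2.33  2.87  0.84  2.9 ] [ 0.82  1.05 -1.24  2.18  0.63  0.52  2.56]
38 -1 20 20
1.5 [ 1.52  1.45 -1.24  2.33  2.69  0.92 -3.05] [ 0.11  1.07 -1.23  2.08  1.18  1.72 -1.66]
1.5 [ 1.52  1.45 -1.24  2.33  2.69  0.92 -3.05] [ 0.11  1.07 -1.23  2.08  1.18  1.72 -1.66]
1.51 [ 1.52  1.44 -1.24  2.33  2.69  0.91 -3.06] [ 0.11  1.07 -1.23  2.08  1.18  1.72 -1.66]
1.51 [ 1.52  1.44 -1.24  2.33  2.69  0.91 -3.06] [ 0.11  1.07 -1.23  2.08  1.18  1.72 -1.66]
```

```bash
cat > plan2.py <<'E'
from h import *
a=np.array([.983,-.181,0]); cc=(.5625,-.3525); bay=w((-.085,0,.04)); 
for al in (38,45,50):
    tp,qp,tf,qf,G=pickplace(cc,a,np.radians(al),.014,dirw((0,1,0)),-1,bay)
    for nm,p,q in (('pick',tp,qp),('up',tp+[0,0,.1],qp),('place',tf,qf)):
        A=sorted(iks(p,q,40),key=lambda j:abs(j[2])); seen=[]
        for j in A:
            if all(np.abs(j-k).max()>.3 for k in seen): seen.append(j); print(al,nm,j.round(2),'elbow',fk(j,True)[2][3].round(2),fk(j,True)[2][4].round(2))
            if len(seen)>4: break
E
python3 plan2.py
```

```text
38 pick [ 0.73  0.95 -0.07  2.36  3.56  1.02  1.72] elbow [ 0.03 -0.76  0.63] [ 0.34 -0.36  0.57]
38 pick [ 1.03  0.99 -0.46  2.34  3.37  0.89  2.09] elbow [-0.09 -0.81  0.44] [ 0.25 -0.44  0.54]
38 pick [0.31 1.06 0.5  2.37 3.72 1.32 1.27] elbow [ 0.25 -0.58  0.82] [ 0.46 -0.22  0.53]
38 pick [ 1.21  1.08 -0.71  2.34  3.18  0.83  2.4 ] elbow [-0.14 -0.81  0.29] [ 0.19 -0.49  0.5 ]
38 pick [ 1.42  1.28 -1.04  2.33  2.87  0.84  2.9 ] elbow [-0.18 -0.76  0.04] [ 0.11 -0.54  0.4 ]
38 up [ 0.71  0.72 -0.04  2.38  3.64  0.86  1.57] elbow [-0.03 -0.69  0.75] [ 0.29 -0.3   0.67]
38 up [0.43 0.76 0.35 2.39 3.79 1.02 1.31] elbow [ 0.06 -0.59  0.87] [ 0.36 -0.23  0.66]
38 up [ 1.23  0.84 -0.76  2.36  3.14  0.67  2.28] elbow [-0.14 -0.8   0.44] [ 0.16 -0.43  0.62]
38 up [0.11 0.95 0.84 2.4  3.91 1.32 1.  ] elbow [ 0.24 -0.4   0.97] [ 0.45 -0.14  0.6 ]
38 up [ 1.42  1.01 -1.07  2.35  2.79  0.7   2.76] elbow [-0.15 -0.8   0.23] [ 0.1  -0.49  0.55]
38 place [ 0.06  0.65 -0.05  2.21 -1.08  0.72 -2.02] elbow [ 0.36 -0.57  0.78] [ 0.4  -0.06  0.7 ]
38 place [ 0.3   0.67 -0.39  2.2  -0.87  0.56 -2.23]
[... 2505 characters left out ...]
[ 0.46 -0.08  0.61]
50 up [ 1.37  0.9  -1.05  2.27  2.34  0.52  3.04] elbow [-0.12 -0.81  0.33] [ 0.12 -0.46  0.6 ]
50 up [ 1.43  0.99 -1.19  2.27  2.21  0.63 -3.06] elbow [-0.11 -0.81  0.23] [ 0.1  -0.49  0.56]
50 place [ 0.04  0.74  0.09  2.19 -1.21  0.99 -1.8 ] elbow [ 0.36 -0.56  0.79] [ 0.44 -0.07  0.67]
50 place [ 0.33  0.75 -0.31  2.18 -1.04  0.76 -1.98] elbow [ 0.34 -0.67  0.64] [ 0.42 -0.17  0.66]
50 place [-0.2   0.79  0.42  2.2  -1.3   1.21 -1.7 ] elbow [ 0.38 -0.43  0.89] [0.45 0.01 0.65]
50 place [ 0.6   0.85 -0.7   2.17 -0.71  0.55 -2.31] elbow [ 0.33 -0.74  0.45] [ 0.4  -0.26  0.62]
50 place [-0.4   0.91  0.74  2.21 -1.37  1.46 -1.62] elbow [ 0.41 -0.27  0.96] [0.47 0.1  0.61]
```

```bash
cat >> h.py <<'E'
def elbow(j):
    a=FK[:42].reshape(7,6); Rm=np.eye(3); p=np.zeros(3); out=[]; cum=0
    for i in range(7):
        p=p+Rm@a[i,3:]; cum+=a[i,4]; out.append((p-Rm@np.array([0,cum,0])).round(2)); Rm=Rm@R.from_rotvec(j[i]*a[i,:3]/np.linalg.norm(a[i,:3])).as_matrix()
    return out[3],out[5]
def path(j0,j1,n=9):
    for t in np.linspace(0,1,n):
        j=j0+(j1-j0)*t; p,Rm=fk(j); print(round(t,2),'tcp',p.round(3),'z',Rm[:,2].round(2),'elb,wr',*elbow(j))
E
python3 - <<'E'
from h import *
J0=np.array([-1.2345,.5912,.0484,1.6085,-.0333,.9427,-.0337])
print(elbow(J0))
a=np.array([.983,-.181,0]); cc=(.5625,-.3525); bay=w((-.085,0,.04))
tp,qp,tf,qf,G=pickplace(cc,a,np.radians(38),.014,dirw((0,1,0)),-1,bay)
zt=mat(qp)[:,2]
s1=[1.03,.99,-.46,2.34,3.37,.89,2.09]
jp=myik(tp,qp,s1); jb=myik(tp-zt*.09,qp,jp,1e-2); jl=myik(tp+[0,0,.15],qp,jp,1e-2)
s2=[.82,1.05,-1.24,2.18,.63,.52,2.56]
jf=myik(tf,qf,s2); jfu=myik(tf+[0,0,.12],qf,jf,1e-2)
for n,j in (('pre',jb),('pick',jp),('lift',jl),('placeup',jfu),('place',jf)): print(n,None if j is None else (j.round(2),elbow(j)))
print('start->pre');path(J0,jb)
print('lift->placeup');path(jl,jfu)
s3=[.3,.67,-.39,2.2,-.87,.56,-2.23]
jf3=myik(tf+[0,0,.12],qf,s3,1e-2);print(jf3.round(2));path(jl,jf3)
E
```

```text
(array([0.12, 0.33, 0.81]), array([0.26, 0.68, 0.54]))
pre (array([ 1.19,  0.9 , -0.56,  2.48,  3.37,  0.87,  2.16]), (array([ 0.18, -0.45,  0.69]), array([ 0.21, -0.33,  0.24])))
pick (array([ 1.03,  0.99, -0.46,  2.34,  3.37,  0.89,  2.09]), (array([ 0.26, -0.44,  0.64]), array([ 0.29, -0.34,  0.18])))
lift (array([ 1.11,  0.66, -0.58,  2.35,  3.36,  0.6 ,  1.94]), (array([ 0.16, -0.34,  0.79]), array([ 0.29, -0.34,  0.34])))
placeup (array([ 0.86,  0.76, -1.24,  2.12,  0.09,  0.63,  2.96]), (array([ 0.26, -0.32,  0.76]), array([ 0.49, -0.02,  0.49])))
place (array([ 0.82,  1.05, -1.24,  2.18,  0.63,  0.52,  2.56]), (array([ 0.35, -0.4 ,  0.62]), array([ 0.48, -0.03,  0.37])))
start->pre
0.0 tcp [0.302 0.659 0.231] z [ 0. -0. -1.] elb,wr [0.12 0.33 0.81] [0.26 0.68 0.54]
0.12 tcp [0.5   0.466 0.179] z [ 0.18 -0.25 -0.95] elb,wr [0.22 0.29 0.8 ] [0.4  0.56 0.46]
0.25 tcp [0.628 0.255 0.153] z [ 0.29 -0.45 -0.85] elb,wr [0.31 0.23 0.79] [0.5 0.4 0.4]
0.38 tcp [0.695 0.057 0.135] z [ 0.36 -0.57 -0.74] elb,wr [0.38 0.13 0.77] [0.54 0.23 0.34]
0.5 tcp [ 0.709 -0.112  0.114] z [ 0.43 -0.
[... 1611 characters left out ...]
]
0.25 tcp [ 0.512 -0.415  0.144] z [ 0.45 -0.5  -0.74] elb,wr [ 0.21 -0.28  0.81] [ 0.33 -0.27  0.36]
0.38 tcp [ 0.47  -0.398  0.133] z [ 0.22 -0.53 -0.82] elb,wr [ 0.23 -0.24  0.82] [ 0.36 -0.23  0.37]
0.5 tcp [ 0.429 -0.34   0.123] z [-0.   -0.44 -0.9 ] elb,wr [ 0.25 -0.21  0.83] [ 0.4  -0.18  0.39]
0.62 tcp [ 0.402 -0.246  0.12 ] z [-0.17 -0.24 -0.96] elb,wr [ 0.25 -0.17  0.84] [ 0.43 -0.13  0.41]
0.75 tcp [ 0.4   -0.125  0.132] z [-0.24  0.03 -0.97] elb,wr [ 0.26 -0.14  0.85] [ 0.47 -0.09  0.43]
0.88 tcp [0.428 0.008 0.165] z [-0.21  0.34 -0.92] elb,wr [ 0.26 -0.11  0.85] [ 0.5  -0.05  0.46]
1.0 tcp [0.483 0.133 0.223] z [-0.07  0.61 -0.79] elb,wr [ 0.25 -0.07  0.86] [ 0.53 -0.02  0.49]
```

```bash
cat > v1.py <<'E'
from h import *
import sys
J0=np.array([-1.2345,.5912,.0484,1.6085,-.0333,.9427,-.0337])
best=None
for s in (1,-1):
    jv=myik(np.array([.47,-.08,.40]),quat([0,0,-1],[0,s,0]),[.2,.3,0,1.9,0,.9,1.5*s],1e-2)
    print(s,None if jv is None else jv.round(2))
    if jv is not None and s==1: best=jv
path(J0,best)
if len(sys.argv)>1:
    from cell import arm,eyes
    t0=arm.observe()['time']; arm.set_joints(best.tolist()); o=arm.observe(); print(t0,o['time'],o['ee_pos'])
    s=eyes.snapshot('wrist'); cv2.imwrite('pics/w1.png',s['color']); np.savez('w1.npz',p=o['ee_pos'],q=o['eef_rot'])
E
python3 v1.py
```

```text
1 [ 0.14  0.1  -0.08  1.94  0.01  1.11  1.63]
-1 [ 0.13  0.1  -0.07  1.94  0.01  1.11 -1.51]
0.0 tcp [0.302 0.659 0.231] z [ 0. -0. -1.] elb,wr [0.12 0.33 0.81] [0.26 0.68 0.54]
0.12 tcp [0.39  0.579 0.259] z [-0.01  0.   -1.  ] elb,wr [0.15 0.28 0.83] [0.35 0.6  0.57]
0.25 tcp [0.459 0.487 0.286] z [-0.01  0.01 -1.  ] elb,wr [0.18 0.22 0.85] [0.43 0.51 0.59]
0.38 tcp [0.508 0.388 0.31 ] z [-0.01  0.01 -1.  ] elb,wr [0.19 0.16 0.87] [0.48 0.42 0.62]
0.5 tcp [0.537 0.286 0.332] z [-0.01  0.01 -1.  ] elb,wr [0.18 0.11 0.88] [0.52 0.32 0.64]
0.62 tcp [0.546 0.185 0.352] z [-0.01  0.01 -1.  ] elb,wr [0.16 0.06 0.89] [0.53 0.22 0.66]
0.75 tcp [0.537 0.088 0.37 ] z [-0.    0.01 -1.  ] elb,wr [0.13 0.03 0.9 ] [0.53 0.13 0.68]
0.88 tcp [ 0.511 -0.002  0.386] z [-0.    0.01 -1.  ] elb,wr [0.1  0.   0.91] [0.51 0.04 0.7 ]
1.0 tcp [ 0.47 -0.08  0.4 ] z [ 0. -0. -1.] elb,wr [ 0.06 -0.01  0.92] [ 0.47 -0.03  0.71]
```

```bash
python3 v1.py go | tail -1; python3 - <<'E'
import cv2
a=cv2.imread('pics/w1.png')
cv2.imwrite('pics/w1c.png',cv2.resize(a[60:360,0:400],None,fx=2,fy=2,interpolation=cv2.INTER_CUBIC))
E
```

```text
2.7 5.4417 [ 0.47030666 -0.07920835  0.39985031]
```

View pics/w1.png

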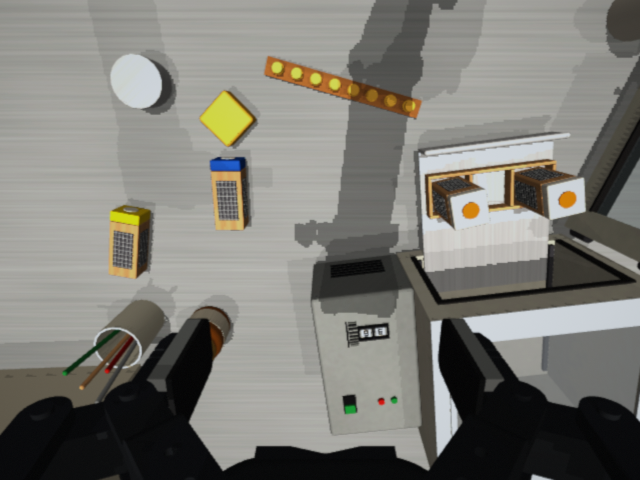

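```bash
python3 - <<'E'
import cv2,numpy as np
a=cv2.imread('pics/w1.png')
def c(x0,x1,y0,y1,f): return cv2.resize(a[y0:y1,x0:x1],None,fx=f,fy=f,interpolation=cv2.INTER_CUBIC)
cv2.imwrite('pics/w1a.png',c(95,165,195,285,6)); cv2.imwrite('pics/w1b.png',c(410,600,120,280,4)); cv2.imwrite('pics/w1d.png',c(330,410,305,355,8))
E
```

```text
(no output)
```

View pics/w1a.png

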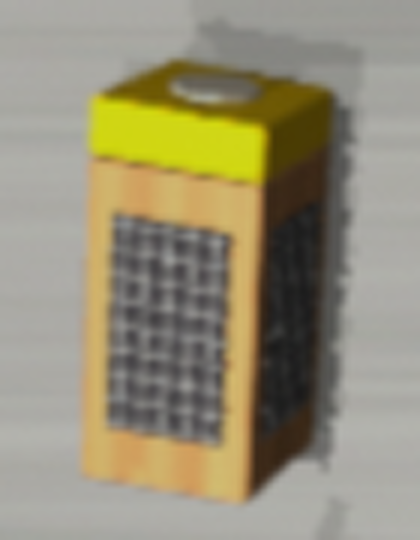

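View pics/w1b.png

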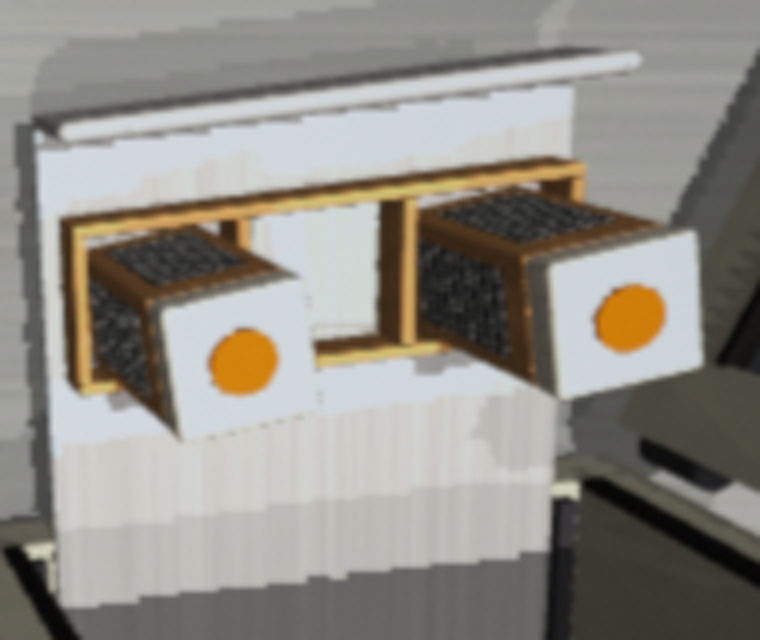

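View pics/w1d.png

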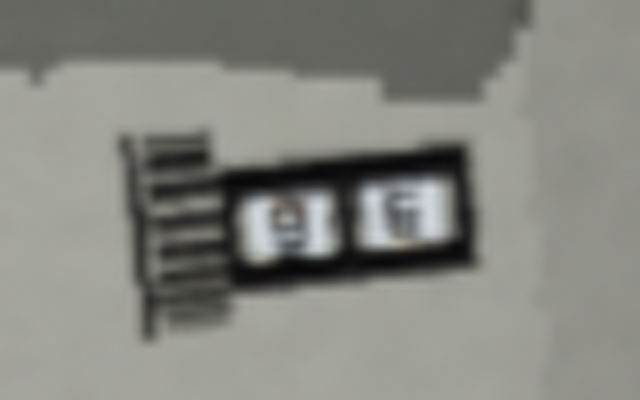

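```bash
cat > fit2.py <<'E'
from h import *
d=np.load('w1.npz'); W=wcam(d['p'],d['q'])
# cage
ob=[((1,1,2),(110.3,211.2)),((1,-1,2),(140,215.8)),((-1,1,2),(108.8,273.8)),((-1,-1,2),(136.2,278.7)),((1,-1,0),(150.3,210.8)),((-1,-1,0),(147.5,270.8))]
# cap toward robot; which side left in image? use -y => image left
def cw(p,k):
    c,s=np.cos(p[2]),np.sin(p[2]); X=k[0]*.046; Y=k[1]*.019; return np.array([p[0]+c*X-s*Y,p[1]+s*X+c*Y,k[2]*.019])
f=lambda p:np.concatenate([proj(W,cw(p,k))[0]-u for k,u in ob])
r=least_squares(f,[.56,-.35,np.pi-.18]); print('cage',r.x,f(r.x).reshape(-1,2).round(1).tolist())
for n,P in [('railA',(-.112,-.077,.06)),('railB',(-.112,.077,.06)),('console0',(0,-.235,.13)),('console1',(0,-.115,.13)),('capL',(-.085,.05,.132)),('capR',(-.085,-.05,.132)),('divR',(-.108,-.025,.06)),('divL',(-.108,.025,.06)),('bay',(-.085,0,.04)),('lipr',(-.144,-.0825,.072)),('lipl',(-.144,.0825,.072))]:
    print(n,proj(W,w(P))[0].round(1))
from functools import partial
obs=[((-.112,-.077,.06),(425.7,175)),((-.112,.077,.06),(555.7,160.5)),((0,-.235,.13),(312,298)),((-.085,.05,.132),(567.5,199.5)),((-.085,-.05,.132),(471,210.5))]
g=lambda p:np.concatenate([proj(W,w(P,p))[0]-u for P,u in obs])
r=least_squares(g,IP); print('inc',r.x,g(r.x).reshape(-1,2).round(1).tolist())
o2=[('top',(0,.115,.205),(172.3,207.3)),('top',(0,-.115,.205),(285.3,192)),('top',(.235,.115,.205),(160,97)),('top',(.235,-.115,.205),(271,85)),
('top',(-.085,0,.04),(243,250)),('top',(-.144,.0825,.072),(209.3,279.3)),('top',(-.144,-.0825,.072),(281.3,269)),
('scene',(0,.115,.205),(210+437/2.9,240+335/2.9)),('scene',(0,-.115,.205),(210+203/2.9,240+18/2.9)),('scene',(-.144,-.0825,.072),(210+424/2.9,240+82/2.9)),('scene',(-.144,.0825,.072),(210+578/2.9,240+275/2.9))]
def G(p): return np.concatenate([1.6*g(p)]+[proj(CAM[n],w(P,p))[0]-uv for n,P,uv in o2])
r=least_squares(G,IP,loss='soft_l1'); print('joint',r.x, g(r.x).reshape(-1,2).round(1).tolist())
print('crown',pix(W,(330+180/8,305+230/8),.138))
E
python3 fit2.py
```

```text
cage [ 0.56346872 -0.35040283  2.94530003] [[-0.2, -0.1], [-0.5, 0.8], [-0.5, 1.0], [-0.1, 1.0], [1.2, -1.1], [0.2, -1.5]]
railA [427.  176.7]
railB [555.4 161.5]
console0 [308.3 299.3]
console1 [412.4 288. ]
capL [565.5 198.7]
capR [470.  209.7]
divR [470.1 174.9]
divL [511.6 170. ]
bay [484.4 188.1]
lipr [423.8 151.6]
lipl [567.8 134.2]
inc [0.56769035 0.13628341 0.12189845] [[2.4, 1.5], [0.8, 0.4], [-2.4, 1.3], [-0.8, -1.4], [0.3, -1.2]]
joint [0.56791399 0.13537858 0.11725809] [[2.0, 1.3], [0.4, 0.8], [-3.3, 0.6], [-1.3, -1.0], [-0.2, -1.2]]
crown [ 0.63675107 -0.04710387  0.138     ]
```

```bash
cat >> h.py <<'E'
IP=np.array([0.5680,0.1355,0.1190])
CC=(.5633,-.3507); AX=np.array([.981,-.195,0]); AX/=np.linalg.norm(AX)
BAY=w((-.085,0,.04))
PP=pickplace(CC,AX,np.radians(36),.010,dirw((0,1,0)),-1,BAY,gz=.025)
E
cat > plan3.py <<'E'
from h import *
tp,qp,tf,qf,G=PP; zt=mat(qp)[:,2]; print('bay',BAY,'tp',tp,'tf',tf)
JV=np.array([ 0.14,0.1,-0.08,1.94,0.01,1.11,1.63])
jp=myik(tp,qp,[.9,.97,-.3,2.35,3.45,.95,1.95],1e-2)
pre=tp-zt*.10+[0,0,.03]; jb=myik(pre,qp,jp,1e-2); 
lift=tp+[-.03,0,.22]; jl=myik(lift,qp,jp,1e-2)
via=np.array([.46,-.12,.36]); 
jf=myik(tf,qf,[.66,.84,-.92,2.18,-.07,.40,3.0],1e-2)
jfu=myik(tf+[0,0,.10],qf,jf if jf is not None else [.7,.8,-.9,2.1,0,.5,2.9],1e-2)
for n,j in (('pre',jb),('pick',jp),('lift',jl),('placeup',jfu),('place',jf)): print(n,None if j is None else (j.round(2),elbow(j)))
path(JV,jb)
jm=(jl+jfu)/2; jm[1]-=.35; jm[5]+=.2
print('lift->mid->up'); path(jl,jm,6); path(jm,jfu,6)
np.savez('p3.npz',jb=jb,jp=jp,jl=jl,jm=jm,jfu=jfu,jf=jf,pre=pre,lift=lift)
E
python3 plan3.py
```

```text
bay [0.48360113 0.12540886 0.04      ] tp [ 0.54306717 -0.34667818  0.01383208] tf [0.4829876  0.13054023 0.10662868]
pre None
pick (array([ 0.92,  0.98, -0.31,  2.37,  3.45,  1.  ,  1.94]), (array([ 0.31, -0.41,  0.65]), array([ 0.28, -0.34,  0.18])))
lift (array([ 1.1 ,  0.47, -0.48,  2.39,  3.6 ,  0.56,  1.63]), (array([ 0.12, -0.24,  0.86]), array([ 0.26, -0.34,  0.41])))
placeup (array([ 0.79,  0.71, -1.13,  2.13,  0.01,  0.6 ,  3.05]), (array([ 0.27, -0.29,  0.78]), array([ 0.5 , -0.01,  0.48])))
place (array([ 0.69,  0.85, -0.98,  2.18,  0.11,  0.41,  3.06]), (array([ 0.35, -0.3 ,  0.72]), array([ 0.5 , -0.01,  0.38])))Traceback (most recent call last):
  File "plan3.py", line 11, in <module>
    path(JV,jb)
    ~~~~^^^^^^^
  File "h.py", line 71, in path
    j=j0+(j1-j0)*t; p,Rm=fk(j); print(round(t,2),'tcp',p.round(3),'z',Rm[:,2].round(2),'elb,wr',*elbow(j))
          ~~^~~
TypeError: unsupported operand type(s) for -: 'NoneType' and 'float'
```

```bash
sed -i 's/pre=tp-zt\*.10+\[0,0,.03\]/pre=tp+[0,0,.10]/; s/jf=myik.*/jf=myik(tf,qf,[.8,1.0,-1.2,2.18,.55,.5,2.6],1e-2)/; s/^jfu=myik.*/jfu=myik(tf+[0,0,.10],qf,jf,1e-2)/' plan3.py; python3 plan3.py
```

```text
bay [0.48360113 0.12540886 0.04      ] tp [ 0.54306717 -0.34667818  0.01383208] tf [0.4829876  0.13054023 0.10662868]
pre (array([ 0.95,  0.75, -0.36,  2.39,  3.45,  0.82,  1.84]), (array([ 0.24, -0.34,  0.76]), array([ 0.28, -0.34,  0.29])))
pick (array([ 0.92,  0.98, -0.31,  2.37,  3.45,  1.  ,  1.94]), (array([ 0.31, -0.41,  0.65]), array([ 0.28, -0.34,  0.18])))
lift (array([ 1.1 ,  0.47, -0.48,  2.39,  3.6 ,  0.56,  1.63]), (array([ 0.12, -0.24,  0.86]), array([ 0.26, -0.34,  0.41])))
placeup (array([ 0.84,  0.78, -1.24,  2.13,  0.18,  0.61,  2.87]), (array([ 0.27, -0.33,  0.75]), array([ 0.49, -0.02,  0.48])))
place (array([ 0.79,  0.99, -1.2 ,  2.18,  0.57,  0.5 ,  2.61]), (array([ 0.35, -0.37,  0.65]), array([ 0.48, -0.02,  0.38])))
0.0 tcp [ 0.468 -0.077  0.396] z [-0.01 -0.   -1.  ] elb,wr [ 0.06 -0.01  0.92] [ 0.47 -0.03  0.71]
0.12 tcp [ 0.448 -0.221  0.355] z [-0.11 -0.34 -0.93] elb,wr [ 0.11 -0.03  0.91] [ 0.47 -0.07  0.63]
0.25 tcp [ 0.441 -0.343  0.343] z [-0.12 -0.62 -0.78] elb,wr [ 0.15 -0.05  0.9 ] [ 0.46 -0.12  0.56]
0.38 tcp [ 0.455 -0.435  0.337] z [-0.04 -0.79 
[... 1064 characters left out ...]
 0.49]
1.0 tcp [ 0.549 -0.343  0.379] z [ 0.54 -0.65 -0.53] elb,wr [ 0.08 -0.13  0.9 ] [ 0.35 -0.14  0.51]
0.0 tcp [ 0.549 -0.343  0.379] z [ 0.54 -0.65 -0.53] elb,wr [ 0.08 -0.13  0.9 ] [ 0.35 -0.14  0.51]
0.2 tcp [ 0.542 -0.282  0.289] z [ 0.42 -0.5  -0.75] elb,wr [ 0.12 -0.18  0.88] [ 0.38 -0.12  0.49]
0.4 tcp [ 0.529 -0.193  0.219] z [ 0.29 -0.27 -0.92] elb,wr [ 0.16 -0.22  0.86] [ 0.4  -0.09  0.48]
0.6 tcp [ 0.512 -0.086  0.18 ] z [ 0.16  0.01 -0.99] elb,wr [ 0.2  -0.26  0.83] [ 0.43 -0.06  0.48]
0.8 tcp [0.495 0.026 0.177] z [ 0.03  0.31 -0.95] elb,wr [ 0.23 -0.3   0.79] [ 0.46 -0.03  0.48]
1.0 tcp [0.483 0.131 0.207] z [-0.07  0.58 -0.81] elb,wr [ 0.27 -0.33  0.75] [ 0.49 -0.02  0.48]
```

```bash
cat > plan4.py <<'E'
from h import *
tp,qp,tf,qf,G=PP; d=dict(np.load('p3.npz'))
JV=np.array([ 0.14,0.1,-0.08,1.94,0.01,1.11,1.63])
v0=(JV+d['jb'])/2; v0[0]-=.4; path(JV,v0,5); path(v0,d['jb'],5)
jv2=myik(tf+[0,-.08,.17],qf,d['jfu'],1e-2); print(jv2.round(2))
jm=(d['jl']+jv2)/2; jm[1]-=.25; jm[5]+=.1
def cagepath(j0,j1,n=6):
    Rp=mat(qp); c0=np.array([CC[0],CC[1],.019])
    for t in np.linspace(0,1,n):
        j=j0+(j1-j0)*t; p,Rm=fk(j); g=Rm@Rp.T
        e=[p+g@(c0+k*.046*AX-tp) for k in (1,-1)]; print('cage bottom',e[0].round(3),'cap',e[1].round(3),'tcp',p.round(3))
cagepath(d['jl'],jm); cagepath(jm,jv2)
d.update(v0=v0,jm=jm,jv2=jv2); np.savez('p4.npz',**d)
E
python3 plan4.py
```

```text
0.0 tcp [ 0.468 -0.077  0.396] z [-0.01 -0.   -1.  ] elb,wr [ 0.06 -0.01  0.92] [ 0.47 -0.03  0.71]
0.25 tcp [ 0.468 -0.175  0.355] z [-0.07 -0.35 -0.93] elb,wr [ 0.11 -0.02  0.91] [ 0.48 -0.02  0.63]
0.5 tcp [ 0.501 -0.249  0.343] z [ 0.   -0.63 -0.78] elb,wr [ 0.16 -0.02  0.9 ] [ 0.48 -0.02  0.56]
0.75 tcp [ 0.563 -0.281  0.337] z [ 0.2  -0.77 -0.61] elb,wr [ 0.2  -0.03  0.88] [ 0.47 -0.03  0.5 ]
1.0 tcp [ 0.638 -0.262  0.32 ] z [ 0.46 -0.75 -0.48] elb,wr [ 0.25 -0.04  0.86] [ 0.46 -0.04  0.44]
0.0 tcp [ 0.638 -0.262  0.32 ] z [ 0.46 -0.75 -0.48] elb,wr [ 0.25 -0.04  0.86] [ 0.46 -0.04  0.44]
0.25 tcp [ 0.65  -0.33   0.282] z [ 0.58 -0.69 -0.44] elb,wr [ 0.28 -0.1   0.84] [ 0.43 -0.14  0.4 ]
0.5 tcp [ 0.637 -0.367  0.227] z [ 0.68 -0.56 -0.47] elb,wr [ 0.29 -0.18  0.82] [ 0.39 -0.22  0.36]
0.75 tcp [ 0.601 -0.372  0.166] z [ 0.75 -0.38 -0.53] elb,wr [ 0.28 -0.26  0.79] [ 0.34 -0.29  0.32]
1.0 tcp [ 0.543 -0.347  0.114] z [ 0.79 -0.16 -0.59] elb,wr [ 0.24 -0.34  0.76] [ 0.28 -0.34  0.29]Traceback (most recent call last):
  File "plan4.py", line 5, in <module>
    jv2=myik(tf+[0,-.08,.17],qf,d['jfu'],1e-2); print(jv2.round(2))
                                                      ^^^^^^^^^
AttributeError: 'NoneType' object has no attribute 'round'
```

```bash
sed -i 's/v0\[0\]-=.4/v0[0]-=.15/; s/^jv2=.*/for off in ([0,-.08,.17],[0,-.05,.15],[0,0,.15],[0,0,.12]):\n  for sd in (d["jfu"],d["jf"],[.3,.4,-.4,2.1,-.7,.8,-2.4],[.6,.5,-.8,2.1,0.2,.6,2.9]):\n    j=myik(tf+off,qf,sd,1e-2); print(off,None if j is None else j.round(2))\njv2=myik(tf+[0,-.05,.15],qf,d["jfu"],1e-2)/' plan4.py; python3 plan4.py
```

```text
0.0 tcp [ 0.468 -0.077  0.396] z [-0.01 -0.   -1.  ] elb,wr [ 0.06 -0.01  0.92] [ 0.47 -0.03  0.71]
0.25 tcp [ 0.456 -0.204  0.355] z [-0.09 -0.35 -0.93] elb,wr [ 0.11 -0.02  0.91] [ 0.48 -0.05  0.63]
0.5 tcp [ 0.466 -0.309  0.343] z [-0.08 -0.62 -0.78] elb,wr [ 0.15 -0.04  0.9 ] [ 0.47 -0.08  0.56]
0.75 tcp [ 0.501 -0.381  0.337] z [ 0.05 -0.79 -0.61] elb,wr [ 0.19 -0.07  0.88] [ 0.45 -0.12  0.5 ]
1.0 tcp [ 0.554 -0.412  0.32 ] z [ 0.26 -0.84 -0.48] elb,wr [ 0.23 -0.1   0.86] [ 0.44 -0.15  0.44]
0.0 tcp [ 0.554 -0.412  0.32 ] z [ 0.26 -0.84 -0.48] elb,wr [ 0.23 -0.1   0.86] [ 0.44 -0.15  0.44]
0.25 tcp [ 0.577 -0.445  0.282] z [ 0.44 -0.78 -0.44] elb,wr [ 0.26 -0.15  0.84] [ 0.4  -0.21  0.4 ]
0.5 tcp [ 0.587 -0.444  0.227] z [ 0.6  -0.64 -0.47] elb,wr [ 0.27 -0.21  0.82] [ 0.36 -0.27  0.36]
0.75 tcp [ 0.576 -0.409  0.166] z [ 0.73 -0.43 -0.53] elb,wr [ 0.26 -0.28  0.79] [ 0.32 -0.31  0.32]
1.0 tcp [ 0.543 -0.347  0.114] z [ 0.79 -0.16 -0.59] elb,wr [ 0.24 -0.34  0.76] [ 0.28 -0.34  0.29]
[0, -0.08, 0.17] None
[0, -0.08, 0.17] None
[0, -0.08, 0.17] [ 0.4   0.37 -0.3   2.07 -0.62  0.98 -2.49]
[0, -0.08, 0.17] None
[0, -0.05, 0.15] None
[0, -0.05, 0.15] None
[0, -0.05, 0.15] [ 0.36  0.39 -0.32  2.1  -0.65  0.9  -2.5 ]
[0, -0.05, 0.15] None
[0, 0, 0.15] [ 0.87  0.67 -1.24  2.09  0.01  0.7   2.99]
[0, 0, 0.15] [ 0.87  0.67 -1.24  2.09  0.01  0.7   2.99]
[0, 0, 0.15] [ 0.28  0.39 -0.35  2.11 -0.69  0.84 -2.55]
[0, 0, 0.15] [ 0.85  0.64 -1.19  2.09 -0.05  0.7   3.06]
[0, 0, 0.12] [ 0.85  0.74 -1.24  2.12  0.11  0.65  2.93]
[0, 0, 0.12] [ 0.85  0.74 -1.24  2.12  0.11  0.65  2.93]
[0, 0, 0.12] [ 0.28  0.43 -0.36  2.14 -0.71  0.78 -2.51]
[0, 0, 0.12] [ 0.81  0.68 -1.15  2.12 -0.02  0.64  3.06]Traceback (most recent call last):
  File "plan4.py", line 9, in <module>
    jm=(d['jl']+jv2)/2; jm[1]-=.25; jm[5]+=.1
        ~~~~~~~^~~~
TypeError: unsupported operand type(s) for +: 'float' and 'NoneType'
```

```bash
python3 - <<'E'
s=open('plan4.py').read()
i=s.index('for off in'); k=s.index('jm=(')
s=s[:i]+'jv2=myik(tf+[0,-.08,.17],qf,[.3,.4,-.4,2.1,-.7,.8,-2.4],1e-2); print(jv2.round(2)); jd=myik(tf,qf,jv2,1e-2); print("place",jd.round(2))\n'+s[k:]
s=s.replace('jm[1]-=.25; jm[5]+=.1','jm[1]-=.3; jm[5]+=.25; jm[0]-=.25')
open('plan4.py','w').write(s)
E
python3 plan4.py | tail -14
```

```text
[ 0.4   0.37 -0.3   2.07 -0.62  0.98 -2.49]
place [ 0.33  0.66 -0.43  2.2  -0.79  0.53 -2.33]
cage bottom [ 0.578 -0.36   0.239] cap [ 0.488 -0.342  0.239] tcp [ 0.513 -0.347  0.234]
cage bottom [ 0.6   -0.429  0.312] cap [ 0.532 -0.367  0.305] tcp [ 0.553 -0.383  0.302]
cage bottom [ 0.582 -0.474  0.368] cap [ 0.55  -0.388  0.372] tcp [ 0.563 -0.41   0.368]
cage bottom [ 0.542 -0.483  0.398] cap [ 0.54  -0.396  0.428] tcp [ 0.546 -0.42   0.419]
cage bottom [ 0.496 -0.456  0.402] cap [ 0.505 -0.387  0.463] tcp [ 0.507 -0.408  0.448]
cage bottom [ 0.455 -0.394  0.389] cap [ 0.455 -0.35   0.47 ] tcp [ 0.457 -0.366  0.45 ]
cage bottom [ 0.455 -0.394  0.389] cap [ 0.455 -0.35   0.47 ] tcp [ 0.457 -0.366  0.45 ]
cage bottom [ 0.423 -0.332  0.296] cap [ 0.409 -0.317  0.386] tcp [ 0.412 -0.326  0.362]
cage bottom [ 0.41  -0.246  0.232] cap [ 0.38  -0.242  0.319] tcp [ 0.385 -0.246  0.294]
cage bottom [ 0.416 -0.15   0.198] cap [ 0.381 -0.141  0.282] tcp [ 0.386 -0.144  0.257]
cage bottom [ 0.439 -0.051  0.19 ] cap [ 0.416 -0.038  0.278] tcp [ 0.419 -0.038  0.253]
cage bottom [0.484 0.045 0.21 ] cap [0.484 0.045 0.302] tcp [0.483 0.051 0.277]
```

```bash
python3 - <<'E'
from h import *
from cell import arm,eyes
d=np.load('p4.npz'); tp,qp,tf,qf,G=PP
arm.set_joints(d['v0'].tolist()); arm.set_joints(d['jb'].tolist())
o=arm.observe(); print(o['time'],o['ee_pos'])
s=eyes.snapshot('wrist'); cv2.imwrite('pics/w2.png',s['color']); np.savez('w2.npz',p=o['ee_pos'],q=o['eef_rot'])
E
```

```text
8.5333 [ 0.54399923 -0.34702063  0.11460801]
```

View pics/w2.png

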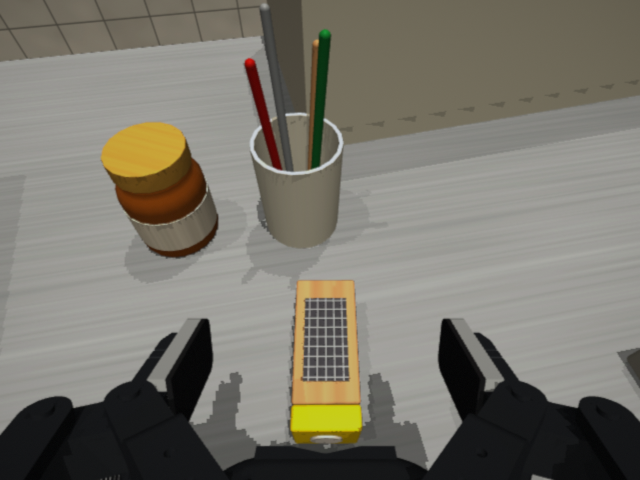

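```bash
python3 - <<'E'
from h import *
d=np.load('w2.npz'); W=wcam(d['p'],d['q'])
pred=[]
n=np.cross(UP,AX)
for k in (1,-1):
    for s in (1,-1): pred.append(np.array([CC[0],CC[1],.038])+k*.046*AX+s*.019*n)
print(proj(W,np.array(pred)).round(1))
from cell import arm
tp,qp,tf,qf,G=PP
arm.movel(tp.tolist(),rate=0.12); arm.grip(0.0); o=arm.observe(); print(o['time'],o['ee_pos'],o['finger_gap'],o['contact_force'])
arm.movel((tp+[0,0,.05]).tolist(),rate=.15); o=arm.observe(); print(o['finger_gap'],o['ee_pos'])
from cell import eyes
s=eyes.snapshot('wrist'); cv2.imwrite('pics/w3.png',s['color']); np.savez('w3.npz',p=o['ee_pos'],q=o['eef_rot'])
E
```

```text
[[296.2 276.9]
 [353.7 276.8]
 [288.9 428. ]
 [361.2 427.9]]
10.0667 [ 0.54325083 -0.34689465  0.01456944] 0.43494897926004805 [-1.11438248 -0.45820014  4.53757916]
0.43089040149339664 [ 0.54271581 -0.34673346  0.06352027]
```

View pics/w3.png

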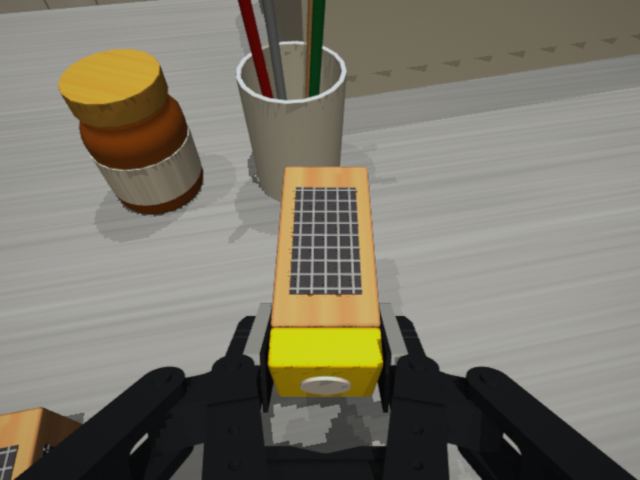

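```bash
python3 - <<'E'
import cv2
a=cv2.imread('pics/w3.png'); cv2.imwrite('pics/w3a.png',cv2.resize(a[155:405,250:400],None,fx=2.4*1.3,fy=2.4,interpolation=cv2.INTER_CUBIC))
E
```

```text
(no output)
```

View pics/w3a.png

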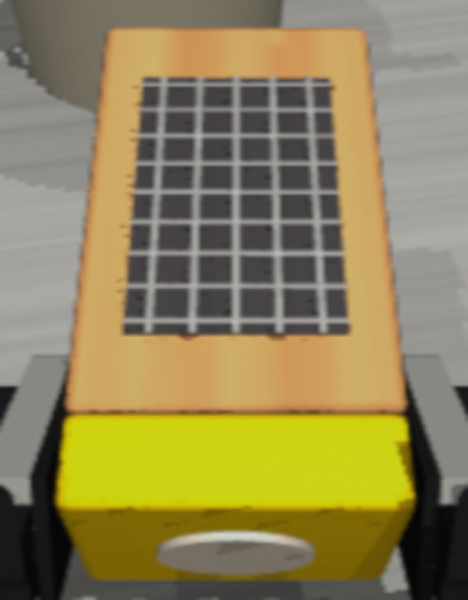

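```bash
cat > fit3.py <<'E'
from h import *
d=np.load('w3.npz'); W=wcam(d['p'],d['q']); tp,qp,tf,qf,G=PP
f=lambda x,y:(250+x/3.12,155+y/2.4)
ob=[((1,1,1),f(108,30)),((1,-1,1),f(367,30)),((-1,1,1),f(57,507)),((-1,-1,1),f(413,507)),((-1,1,-1),f(97,580)),((-1,-1,-1),f(380,580))]
n=np.cross(UP,AX)
def pose(p):
    # in pick-world frame moved by actual tool motion
    Rc=R.from_rotvec(UP*p[3]+n*p[4]+AX*p[5]).as_matrix(); return Rc,np.array([CC[0],CC[1],.019])+p[0]*AX+p[1]*n+p[2]*UP
Rt=mat(d['q'])@mat(qp).T
def pts(p):
    Rc,c=pose(p); return [d['p']+Rt@(c+Rc@(k[0]*.046*AX+k[1]*.019*n+k[2]*.019*UP)-tp) for k,_ in ob]
g=lambda p:(proj(W,np.array(pts(p)))-np.array([u for _,u in ob])).ravel()
r=least_squares(lambda p:np.r_[g(p),p[:3]*200,p[3:]*30],np.zeros(6)); print('along,lat,up mm',(r.x[:3]*1000).round(1),'yaw,pitch,roll deg',np.degrees(r.x[3:]).round(2)); print(g(r.x).reshape(-1,2).round(1).tolist())
E
python3 fit3.py
```

```text
along,lat,up mm [-0.1 -0.4 -4. ] yaw,pitch,roll deg [-0.3  -0.57 -0.59]
[[0.4, 0.5], [-0.4, 0.1], [-0.5, 0.2], [0.7, 0.3], [-1.3, -0.7], [1.1, -0.5]]
```

```bash
python3 - <<'E'
from h import *
from cell import arm,eyes
d=np.load('p4.npz'); tp,qp,tf,qf,G=PP
tf=tf-.0015*dirw((0,1,0)); np.save('tf.npy',tf)
arm.movel((tp+[-.02,0,.2]).tolist(),rate=.25)
arm.set_joints(d['jm'].tolist()); arm.set_joints(d['jv2'].tolist())
arm.movel((tf+[0,0,.12]).tolist(),qf.tolist(),rate=.2)
arm.movel((tf+[0,0,.035]).tolist(),rate=.15)
o=arm.observe(); print(o['time'],o['ee_pos']-tf,o['finger_gap'])
for n in ('scene','top','wrist'):
    s=eyes.snapshot(n); cv2.imwrite(f'pics/{n}4.png',s['color'])
np.savez('w4.npz',p=o['ee_pos'],q=o['eef_rot'])
a=cv2.imread('pics/scene4.png'); b=cv2.imread('pics/top4.png')
cv2.imwrite('pics/s4c.png',cv2.resize(a[230:400,280:470],None,fx=4,fy=3.5,interpolation=cv2.INTER_CUBIC))
cv2.imwrite('pics/t4c.png',cv2.resize(b[180:300,180:320],None,fx=5,fy=5,interpolation=cv2.INTER_CUBIC))
E
```

```text
16.3583 [ 0.00068269 -0.00041124  0.03553014] 0.43590224654598775
```

View pics/s4c.png

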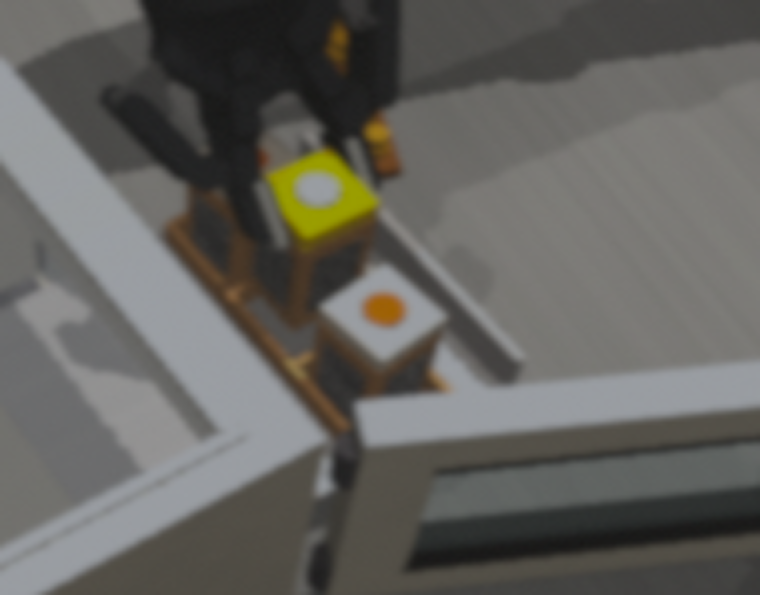

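View pics/wrist4.png

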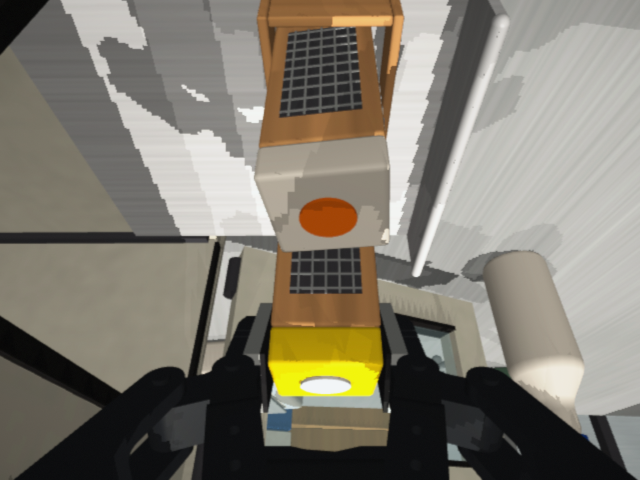

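View pics/t4c.png

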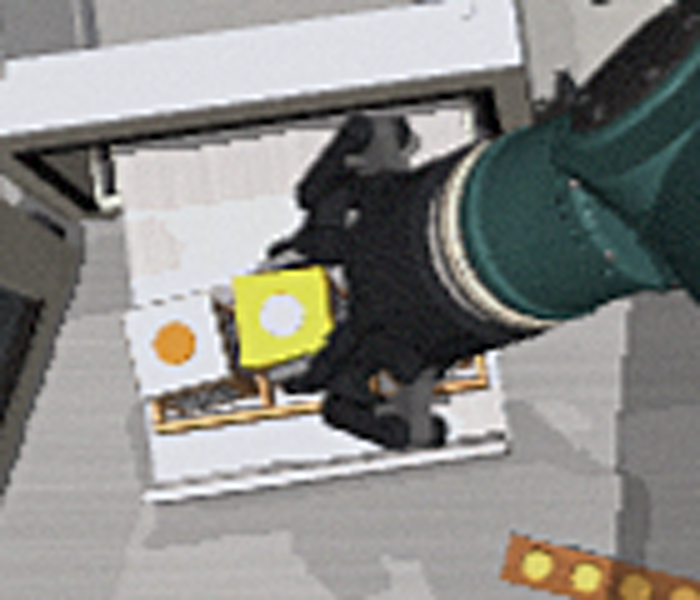

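```bash
python3 - <<'E'
from h import *
for n,ox,oy,fx,fy,L,Y in (('top',180,180,5,5,(175,343),(283,315)),('scene',280,230,4,3.5,(384,309),(318,188))):
    f=lambda u:np.array([ox+u[0]/fx,oy+u[1]/fy])
    pl=pix(CAM[n],f(L),.132); py=pix(CAM[n],f(Y),.132+.0355)
    dd=py-pl; c,s=np.cos(IP[2]),np.sin(IP[2]); print(n,'yellow rel left cage in inc (want ~0,-50):',(1000*np.array([c*dd[0]+s*dd[1],-s*dd[0]+c*dd[1]])).round(1), 'abs err left',((pl-w((-.085,.05,.132)))*1000).round(1),'abs err yellow',((py-w((-.085,0,.1675)))*1000).round(1))
d=np.load('w4.npz');W=wcam(d['p'],d['q'])
print('left capcentre proj',proj(W,w((-.085,.05,.132))),'yellow',proj(W,w((-.085,0,.1675))))
E
```

```text
top yellow rel left cage in inc (want ~0,-50): [  0.7 -51.6] abs err left [ 0.6 -1.3  0. ] abs err yellow [ 1.5 -2.8 -0. ]
scene yellow rel left cage in inc (want ~0,-50): [ -0.2 -52.5] abs err left [-0.5 -0.4  0. ] abs err yellow [-0.4 -2.9 -0. ]
left capcentre proj [[326.71589898 339.63740398]] yellow [[327.21269371 380.41468573]]
```

```bash
python3 - <<'E'
from h import *
from cell import arm,eyes
d=np.load('w4.npz');W=wcam(d['p'],d['q']); print('right cap proj',proj(W,w((-.085,-.05,.132))))
qf=PP[3]; tf=np.load('tf.npy')+.0016*dirw((0,1,0))
arm.movel((tf+[0,0,.006]).tolist(),rate=.08,f_stop=8) and print('stopped early')
hit=arm.movel((tf+[0,0,-.004]).tolist(),rate=.03,f_stop=5)
o=arm.observe(); print(hit,o['time'],(o['ee_pos']-tf)*1000,o['contact_force'])
np.save('tf.npy',tf)
for n in ('scene','top'):
    s=eyes.snapshot(n); cv2.imwrite(f'pics/{n}5.png',s['color'])
a=cv2.imread('pics/scene5.png'); cv2.imwrite('pics/s5c.png',cv2.resize(a[230:400,280:470],None,fx=4,fy=3.5,interpolation=cv2.INTER_CUBIC))
E
```

```text
right cap proj [[327.27645811 217.68712462]]
True 17.3333 [ 0.87215383  0.31723999 -0.54610629] [2.98645218e-03 4.61530380e-01 4.91900711e+00]
```

View pics/s5c.png

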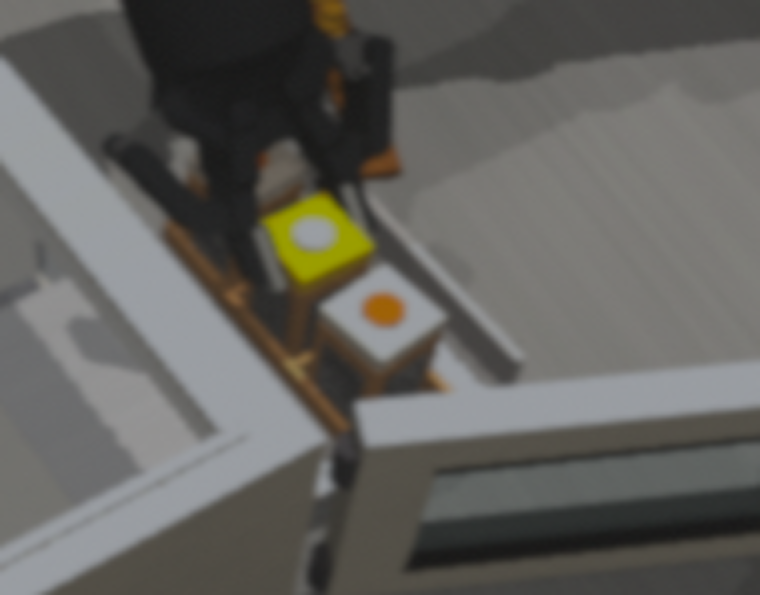

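```bash
python3 - <<'E'
from h import *
from cell import arm,eyes
qf=PP[3]; tf=np.load('tf.npy'); zt=mat(qf)[:,2]
arm.grip(0.8); o=arm.observe(); p=o['ee_pos']; print(o['time'],o['finger_gap'])
p1=p-.07*zt; arm.movel(p1.tolist(),rate=.12); p2=p1+np.array([0,-.02,.12]); arm.movel(p2.tolist(),rate=.25)
o=arm.observe(); print(o['time'],o['joint_pos'].round(3).tolist())
for n in ('scene','top'):
    s=eyes.snapshot(n); cv2.imwrite(f'pics/{n}6.png',s['color'])
a=cv2.imread('pics/scene6.png'); cv2.imwrite('pics/s6c.png',cv2.resize(a[230:400,280:470],None,fx=4,fy=3.5,interpolation=cv2.INTER_CUBIC))
j=o['joint_pos']
for s in (1,-1):
    q=quat([0,0,-1],s*dirw((0,1,0)))
    a=myik(w((-.18,0,.24)),q,j,1e-2); b=None if a is None else myik(w((-.18,0,.052)),q,a,1e-2)
    print(s,None if a is None else a.round(2),None if b is None else b.round(2))
    if a is not None: path(j,a,5)
E
```

```text
17.8417 0.7955804905185292
19.2083 [0.367, 0.363, -0.308, 2.065, -0.631, 0.967, -2.522]
1 None None
-1 [ 0.06  0.21 -0.53  2.26  0.16  0.71 -2.03] [-0.33  0.57 -0.09  2.42  0.31  0.16 -2.16]
0.0 tcp [0.487 0.07  0.281] z [-0.07  0.58 -0.81] elb,wr [ 0.2  -0.08  0.88] [ 0.53 -0.08  0.55]
0.25 tcp [0.445 0.086 0.261] z [-0.15  0.43 -0.89] elb,wr [ 0.18 -0.06  0.89] [ 0.5  -0.01  0.55]
0.5 tcp [0.415 0.095 0.248] z [-0.16  0.26 -0.95] elb,wr [ 0.16 -0.04  0.9 ] [0.46 0.06 0.55]
0.75 tcp [0.398 0.102 0.241] z [-0.1   0.11 -0.99] elb,wr [ 0.14 -0.02  0.9 ] [0.42 0.11 0.55]
1.0 tcp [0.389 0.114 0.24 ] z [-0.  0. -1.] elb,wr [ 0.12 -0.01  0.91] [0.36 0.15 0.55]
```

View pics/s6c.png

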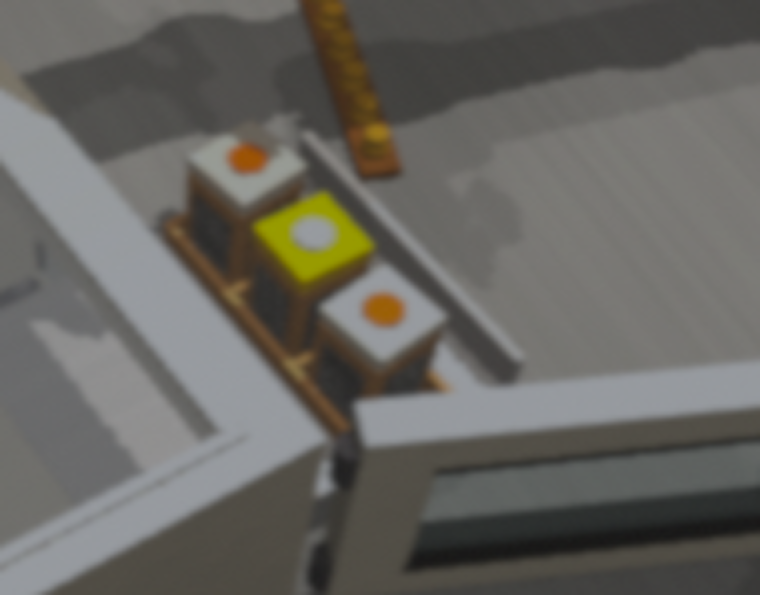

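```bash
cat > plan5.py <<'E'
from h import *
J=np.array([0.367,0.363,-0.308,2.065,-0.631,0.967,-2.522])
def sq(ph,s=1): 
    r=np.radians(ph); return quat(dirw((np.sin(r),0,-np.cos(r))),s*dirw((0,1,0)))
seed=np.array([.34,.82,-1.07,2.46,1.6,.76,-.34])
for ph in (0,5,8):
  for x in (-.172,-.166):
    for z in (.052,.10,.17):
      j=myik(w((x,0,z)),sq(ph),seed,1e-2); print(ph,x,z,None if j is None else (j.round(2),elbow(j)))
for ph,x in ((10,-.12),(15,-.1),(20,-.07),(25,-.04),(25,-.01),(30,0.0),(33,0.0)):
    j=myik(w((x,0,.052)),sq(ph),seed,1e-2); print(ph,x,None if j is None else (j.round(2),elbow(j)))
E
python3 plan5.py
```

```text
0 -0.172 0.052 (array([ 0.4 ,  0.87, -1.14,  2.38,  1.27,  0.81, -0.01]), (array([ 0.42, -0.19,  0.71]), array([0.35, 0.11, 0.36])))
0 -0.172 0.1 (array([ 0.47,  0.8 , -1.24,  2.36,  1.12,  0.85,  0.11]), (array([ 0.38, -0.21,  0.75]), array([0.35, 0.11, 0.41])))
0 -0.172 0.17 (array([ 0.52,  0.59, -1.24,  2.3 ,  0.82,  0.81,  0.4 ]), (array([ 0.28, -0.18,  0.82]), array([0.35, 0.13, 0.48])))
0 -0.166 0.052 (array([ 0.4 ,  0.88, -1.14,  2.37,  1.27,  0.82,  0.01]), (array([ 0.42, -0.19,  0.71]), array([0.36, 0.11, 0.36])))
0 -0.166 0.1 (array([ 0.47,  0.8 , -1.24,  2.34,  1.11,  0.86,  0.13]), (array([ 0.38, -0.21,  0.74]), array([0.36, 0.12, 0.41])))
0 -0.166 0.17 (array([ 0.52,  0.6 , -1.24,  2.29,  0.82,  0.82,  0.4 ]), (array([ 0.29, -0.18,  0.82]), array([0.36, 0.13, 0.48])))
5 -0.172 0.052 (array([ 0.36,  0.82, -1.09,  2.44,  1.43,  0.75, -0.17]), (array([ 0.41, -0.17,  0.73]), array([0.33, 0.1 , 0.36])))
5 -0.172 0.1 (array([ 0.45,  0.76, -1.22,  2.41,  1.25,  0.8 , -0.02]), (array([ 0.37, -0.19,  0.76]), array([0.33, 0.11, 0.4 ])))
5 -0.172 0.17 (array([ 0.52,  0.55, -1.24,  
[... 1459 characters left out ...]
, -0.32]), (array([ 0.42, -0.16,  0.73]), array([0.35, 0.1 , 0.34])))
20 -0.07 (array([ 0.35,  0.87, -1.05,  2.39,  1.81,  0.83, -0.4 ]), (array([ 0.43, -0.17,  0.71]), array([0.36, 0.09, 0.33])))
25 -0.04 (array([ 0.35,  0.91, -1.06,  2.38,  1.93,  0.9 , -0.46]), (array([ 0.45, -0.17,  0.69]), array([0.36, 0.09, 0.31])))
25 -0.01 (array([ 0.35,  0.9 , -1.03,  2.32,  1.91,  0.86, -0.4 ]), (array([ 0.45, -0.17,  0.7 ]), array([0.39, 0.1 , 0.31])))
30 0.0 (array([ 0.36,  0.95, -1.05,  2.35,  2.04,  0.95, -0.49]), (array([ 0.46, -0.18,  0.67]), array([0.38, 0.09, 0.3 ])))
33 0.0 (array([ 0.36,  0.97, -1.07,  2.38,  2.12,  1.02, -0.55]), (array([ 0.47, -0.19,  0.66]), array([0.37, 0.09, 0.29])))
```

```bash
cat > push.py <<'E'
from plan5 import *
from cell import arm,eyes
J=arm.observe()['joint_pos']
j1=myik(w((-.172,0,.17)),sq(5),seed,1e-2); path(J,j1,5)
j2=myik(w((-.172,0,.052)),sq(5),j1,1e-2)
arm.set_joints(j1.tolist()); arm.grip(0.0); arm.movel(w((-.172,0,.052)).tolist(),sq(5).tolist(),rate=.2)
print(arm.observe()['time'],arm.observe()['joint_pos'].round(2))
def st(n): o=arm.observe(); print(n,round(o['time'],2),o['contact_force'].round(1),o['ee_pos'].round(4))
print(arm.movel(w((-.10,0,.052)).tolist(),sq(15).tolist(),rate=.08,f_stop=15)); st('a')
print(arm.movel(w((-.045,0,.052)).tolist(),sq(25).tolist(),rate=.08,f_stop=15)); st('b')
print(arm.movel(w((-.018,0,.052)).tolist(),sq(30).tolist(),rate=.08,f_stop=15)); st('c')
print(arm.movel(w((-.002,0,.052)).tolist(),sq(30).tolist(),rate=.04,f_stop=8)); st('d')
for n in ('scene','top'):
    s=eyes.snapshot(n); cv2.imwrite(f'pics/{n}7.png',s['color'])
a=cv2.imread('pics/scene7.png'); cv2.imwrite('pics/s7c.png',cv2.resize(a[230:430,200:470],None,fx=2.9,fy=2.9,interpolation=cv2.INTER_CUBIC))
a=cv2.imread('pics/top7.png'); cv2.imwrite('pics/t7c.png',cv2.resize(a[80:300,130:330],None,fx=3,fy=2.7,interpolation=cv2.INTER_CUBIC))
E
python3 push.py | grep -v '^[0-9]* 0'
```

```text
0 -0.172 0.052 (array([ 0.4 ,  0.87, -1.14,  2.38,  1.27,  0.81, -0.01]), (array([ 0.42, -0.19,  0.71]), array([0.35, 0.11, 0.36])))
0 -0.172 0.1 (array([ 0.47,  0.8 , -1.24,  2.36,  1.12,  0.85,  0.11]), (array([ 0.38, -0.21,  0.75]), array([0.35, 0.11, 0.41])))
0 -0.172 0.17 (array([ 0.52,  0.59, -1.24,  2.3 ,  0.82,  0.81,  0.4 ]), (array([ 0.28, -0.18,  0.82]), array([0.35, 0.13, 0.48])))
0 -0.166 0.052 (array([ 0.4 ,  0.88, -1.14,  2.37,  1.27,  0.82,  0.01]), (array([ 0.42, -0.19,  0.71]), array([0.36, 0.11, 0.36])))
0 -0.166 0.1 (array([ 0.47,  0.8 , -1.24,  2.34,  1.11,  0.86,  0.13]), (array([ 0.38, -0.21,  0.74]), array([0.36, 0.12, 0.41])))
0 -0.166 0.17 (array([ 0.52,  0.6 , -1.24,  2.29,  0.82,  0.82,  0.4 ]), (array([ 0.29, -0.18,  0.82]), array([0.36, 0.13, 0.48])))
5 -0.172 0.052 (array([ 0.36,  0.82, -1.09,  2.44,  1.43,  0.75, -0.17]), (array([ 0.41, -0.17,  0.73]), array([0.33, 0.1 , 0.36])))
5 -0.172 0.1 (array([ 0.45,  0.76, -1.22,  2.41,  1.25,  0.8 , -0.02]), (array([ 0.37, -0.19,  0.76]), array([0.33, 0.11, 0.4 ])))
5 -0.172 0.17 (array([ 0.52,  0.55, -1.24,  
[... 1951 characters left out ...]
8 -0.81] elb,wr [ 0.2  -0.08  0.88] [ 0.53 -0.08  0.55]
0.25 tcp [0.408 0.072 0.222] z [-0.28  0.36 -0.89] elb,wr [ 0.22 -0.1   0.87] [0.5  0.   0.51]
0.5 tcp [0.373 0.062 0.186] z [-0.29  0.12 -0.95] elb,wr [ 0.24 -0.12  0.86] [0.45 0.07 0.49]
0.75 tcp [0.376 0.07  0.168] z [-0.14 -0.02 -0.99] elb,wr [ 0.25 -0.14  0.85] [0.39 0.1  0.48]
1.0 tcp [0.397 0.115 0.17 ] z [ 0.09  0.01 -1.  ] elb,wr [ 0.26 -0.17  0.84] [0.33 0.12 0.47]
23.0917 [ 0.28  0.75 -0.96  2.44  1.42  0.63 -0.16]
False
a 24.14 [-0.6  0.4  0.4] [0.4689 0.1236 0.0523]
False
b 24.98 [-0.8  0.6 -0.6] [0.5233 0.1301 0.0521]
False
c 25.48 [-0.1  0.1  0.7] [0.5505 0.1334 0.0523]
True
d 25.82 [-0.5 -0.5  0.1] [0.5597 0.1345 0.0513]
```

```bash
ls -la pics | tail -3
```

```text
-rw-r--r-- 1 agent agent 271196 Dec  7 03:04 w3a.png
-rw-r--r-- 1 agent agent 328604 Dec  7 02:53 wrist0.png
-rw-r--r-- 1 agent agent 363922 Dec  7 03:05 wrist4.png
```

View pics/s7c.png

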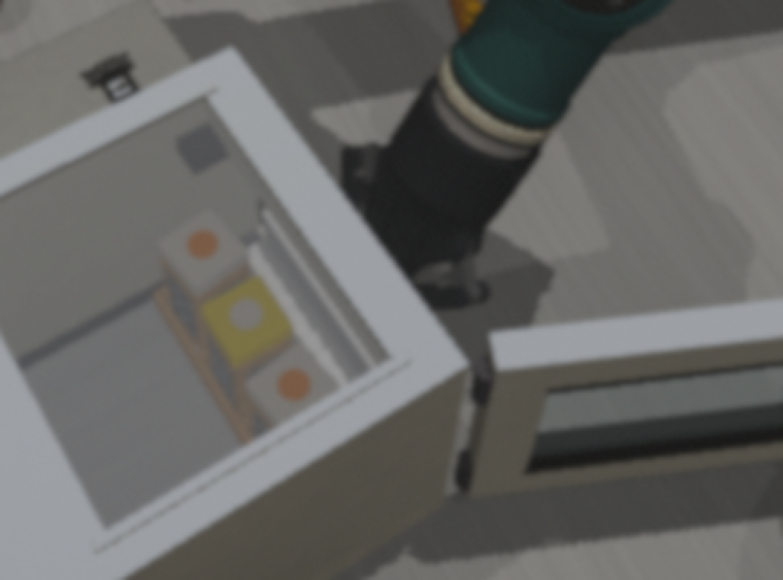

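View pics/t7c.png

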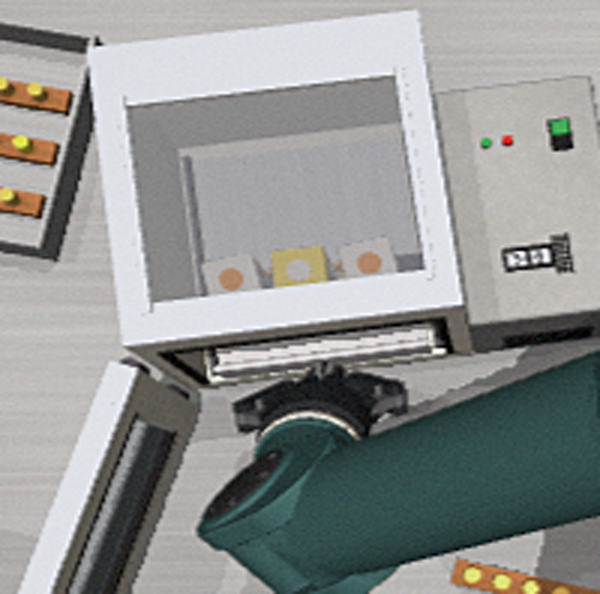

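```bash
python3 - <<'E'
from h import *
c,s=np.cos(IP[2]),np.sin(IP[2])
def inc(P): d=P-np.array([IP[0],IP[1],0]); return np.array([c*d[0]+s*d[1],-s*d[0]+c*d[1],P[2]])
for n,pts,o,f in (('scene',[(202,244),(245,316),(294,385)],(200,230),(2.9,2.9)),('top',[(231,279),(299,270),(369,262)],(130,80),(3,2.7))):
    for p in pts: print(n,(1000*inc(pix(CAM[n],(o[0]+p[0]/f[0],o[1]+p[1]/f[1]),.132))).round(1))
print('tcp',inc(np.array([0.5597,0.1345,0.0513]))*1000)
E
```

```text
scene [ 59.8 -49.6 132. ]
scene [ 61.3   2.5 132. ]
scene [ 59.1  51.5 132. ]
top [ 60.4  50.4 132. ]
top [ 61.5   0.6 132. ]
top [ 61.6 -50.6 132. ]
tcp [-8.36002051e+00 -7.55733825e-03  5.13000000e+01]
```

```bash
cat > door.py <<'E'
from h import *
HX,HY=-.012,.115
def dp(q,r=.17,off=.021,z=.15): 
    return w((HX-r*np.sin(q)-off*np.cos(q), HY-r*np.cos(q)+off*np.sin(q), z))
def dq(q,s): return quat([0,0,-1],s*dirw((-np.sin(q),-np.cos(q),0)))
if __name__=='__main__':
    from cell import arm
    J=arm.observe()['joint_pos']; print(J.round(2))
    for s in (1,-1):
        j=np.array([-.7,.4,.1,2.1,0,.7,0.]); 
        for q in (2.1,1.8,1.4,1.,.6,.3,0.):
            b=None
            for sd in (j,np.r_[j[:6],j[6]+.5],np.r_[j[:6],j[6]-.5]):
                b=myik(dp(q),dq(q,s),sd,1e-2)
                if b is not None: break
            print(s,q,dp(q).round(3),None if b is None else b.round(2)); j=b if b is not None else j
E
python3 door.py
```

```text
[ 0.29  0.88 -0.95  2.37  2.09  0.87 -0.58]
1 2.1 [0.395 0.335 0.15 ] [-0.4   0.5  -0.53  2.12  0.42  0.62  1.51]
1 1.8 [0.376 0.288 0.15 ] [-0.28  0.47 -0.61  2.21  0.49  0.59  1.78]
1 1.4 [0.374 0.22  0.15 ] [-0.07  0.45 -0.73  2.29  0.57  0.58  2.19]
1 1.0 [0.398 0.156 0.15 ] [ 0.17  0.48 -0.85  2.3   0.65  0.61  2.66]
1 0.6 [0.445 0.107 0.15 ] [ 0.43  0.6  -1.05  2.23  0.8   0.75  3.06]
1 0.3 [0.491 0.085 0.15 ] None
1 0.0 [0.542 0.077 0.15 ] None
-1 2.1 [0.395 0.335 0.15 ] [-1.06  0.48  0.36  2.15 -0.31  0.56 -0.88]
-1 1.8 [0.376 0.288 0.15 ] [-0.96  0.42  0.27  2.24 -0.23  0.5  -0.61]
-1 1.4 [0.374 0.22  0.15 ] [-0.76  0.38  0.15  2.32 -0.13  0.45 -0.21]
-1 1.0 [0.398 0.156 0.15 ] [-0.51  0.37  0.04  2.33 -0.03  0.45  0.24]
-1 0.6 [0.445 0.107 0.15 ] [-0.27  0.4  -0.08  2.26  0.07  0.49  0.69]
-1 0.3 [0.491 0.085 0.15 ] [-0.14  0.44 -0.16  2.17  0.13  0.54  0.99]
-1 0.0 [0.542 0.077 0.15 ] [-0.04  0.49 -0.24  2.07  0.2   0.6   1.26]
```

```bash
cat > door1.py <<'E'
from door import *
from cell import arm,eyes
import sys
J=arm.observe()['joint_pos']
from plan5 import sq
P1=w((-.09,0,.09))
jb=myik(P1,sq(22),J,1e-2)
j7=np.array([-.76,.2,.15,2.2,-.13,.75,-.3])
ja=myik(dp(1.4,z=.33),dq(1.4,-1),j7,1e-2)
jc=myik(dp(2.05,off=.075,z=.33),dq(2.05,-1),ja,1e-2)
print('PATH'); path(jb,ja,6); path(ja,jc,5)
if len(sys.argv)>1:
    arm.movel(P1.tolist(),sq(22).tolist(),rate=.2)
    arm.movel((P1+[0,0,.07]).tolist(),rate=.2)
    J=arm.observe()['joint_pos']; arm.set_joints(ja.tolist()); arm.set_joints(jc.tolist())
    arm.movel(dp(2.05,off=.075,z=.15).tolist(),rate=.25)
    o=arm.observe(); print(o['time'],o['ee_pos'],o['joint_pos'].round(2))
    for n in ('scene','top'):
        s=eyes.snapshot(n); cv2.imwrite(f'pics/{n}8.png',s['color'])
    a=cv2.imread('pics/top8.png'); cv2.imwrite('pics/t8c.png',cv2.resize(a[180:380,100:300],None,fx=3,fy=3,interpolation=cv2.INTER_CUBIC))
E
python3 door1.py | sed -n '/PATH/,$p'
```

```text
PATH
0.0 tcp [0.479 0.125 0.09 ] z [ 0.37  0.04 -0.93] elb,wr [ 0.38 -0.13  0.78] [0.33 0.09 0.36]
0.2 tcp [0.477 0.081 0.11 ] z [ 0.31 -0.22 -0.92] elb,wr [ 0.33 -0.04  0.82] [0.34 0.14 0.38]
0.4 tcp [0.463 0.066 0.156] z [ 0.23 -0.38 -0.9 ] elb,wr [0.27 0.03 0.86] [0.35 0.18 0.42]
0.6 tcp [0.437 0.087 0.209] z [ 0.14 -0.4  -0.91] elb,wr [0.19 0.07 0.88] [0.35 0.22 0.48]
0.8 tcp [0.405 0.141 0.264] z [ 0.06 -0.27 -0.96] elb,wr [0.11 0.07 0.9 ] [0.35 0.25 0.55]
1.0 tcp [0.374 0.22  0.33 ] z [ 0.  0. -1.] elb,wr [0.04 0.04 0.92] [0.35 0.26 0.64]
0.0 tcp [0.374 0.22  0.33 ] z [ 0.  0. -1.] elb,wr [0.04 0.04 0.92] [0.35 0.26 0.64]
0.25 tcp [0.387 0.257 0.332] z [-0.  0. -1.] elb,wr [0.06 0.07 0.91] [0.36 0.29 0.64]
0.5 tcp [0.398 0.296 0.332] z [-0.  0. -1.] elb,wr [0.07 0.09 0.91] [0.37 0.33 0.64]
0.75 tcp [0.405 0.337 0.332] z [-0.  0. -1.] elb,wr [0.09 0.12 0.9 ] [0.38 0.37 0.64]
1.0 tcp [0.41  0.378 0.33 ] z [ 0.  0. -1.] elb,wr [0.09 0.15 0.89] [0.38 0.41 0.64]
```

```bash
python3 door1.py go| tail -1
```

```text
30.0333 [0.410775   0.37823341 0.15115144] [-0.96  0.5   0.18  2.06 -0.15  0.59 -1.03]
```

View pics/t8c.png

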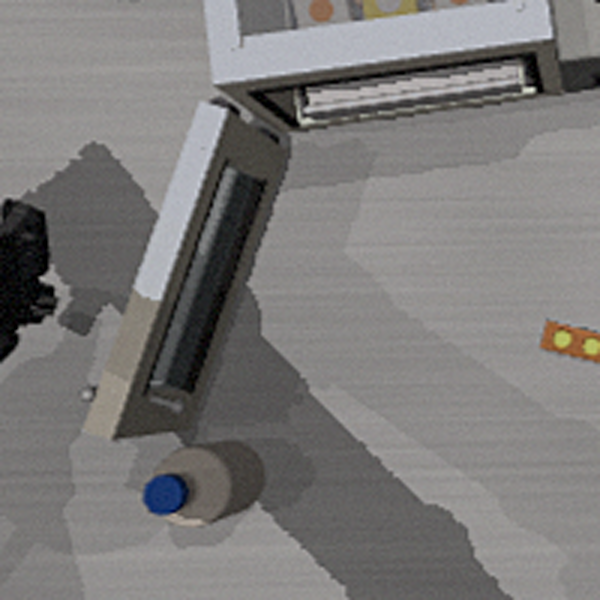

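View pics/scene8.png

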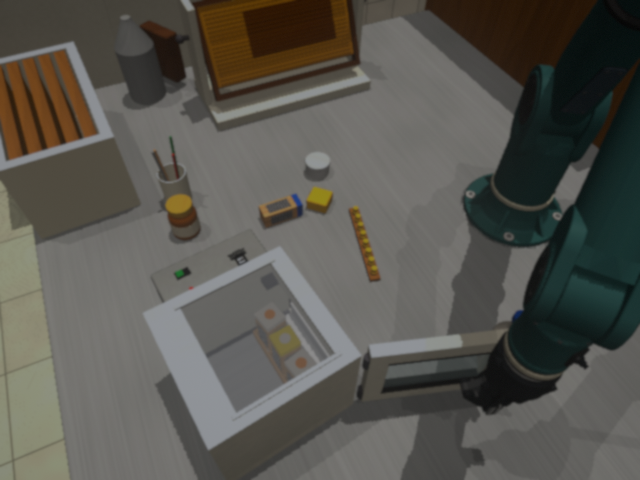

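```bash
cat > door2.py <<'E'
from door import *
from cell import arm,eyes
def st(n): o=arm.observe(); print(n,round(o['time'],2),o['contact_force'].round(1),o['ee_pos'].round(4))
arm.movel(dp(2.05,off=.03).tolist(),dq(2.05,-1).tolist(),rate=.15,f_stop=15); st('near')
for q in (1.8,1.55,1.3,1.05,.8,.55,.35):
    h=arm.movel(dp(q).tolist(),dq(q,-1).tolist(),rate=.14,f_stop=20); st(q)
    if h: print('HIT',q); break
else:
    h=arm.movel(dp(.14).tolist(),dq(.14,-1).tolist(),rate=.08,f_stop=20); st(.14)
    if not h:
        h=arm.movel(dp(-.06).tolist(),dq(0,-1).tolist(),rate=.03,f_stop=20); print('final',h); st('end')
for n in ('scene','top'):
    s=eyes.snapshot(n); cv2.imwrite(f'pics/{n}9.png',s['color'])
a=cv2.imread('pics/scene9.png'); cv2.imwrite('pics/s9c.png',cv2.resize(a[230:430,200:470],None,fx=2.9,fy=2.9,interpolation=cv2.INTER_CUBIC))
E
python3 door2.py
```

```text
near 30.58 [ 0.   1.3 -0.3] [0.3946 0.3369 0.1509]
1.8 31.1 [0.1 0.7 0.9] [0.3768 0.2895 0.1503]
1.55 31.56 [0.3 0.2 0.5] [0.3721 0.2469 0.1502]
1.3 32.02 [-0.   0.3 -0.1] [0.378  0.2045 0.1501]
1.05 32.48 [-0.3  0.3  0. ] [0.3939 0.165  0.1501]
0.8 32.93 [ 0.4 -0.9 -0.6] [0.4189 0.1307 0.15  ]
0.55 33.39 [-0.1  0.3  0.5] [0.4515 0.1037 0.1499]
0.35 33.78 [-0.3 -0.7  0.2] [0.482  0.0885 0.1499]
0.14 34.38 [-0.6 -1.1 -0.4] [0.5167 0.0792 0.1499]
final True
end 35.29 [-0.6 -0.6  0.3] [0.5365 0.0765 0.1473]
```

View pics/s9c.png

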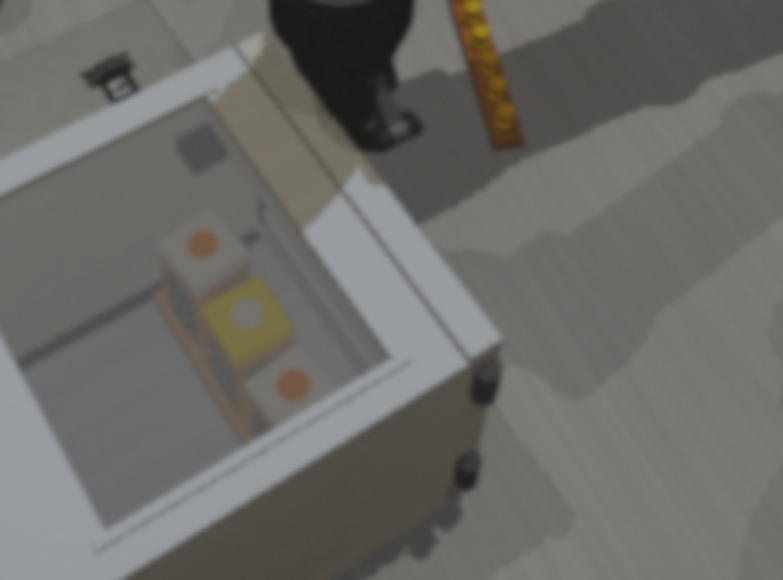

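View pics/top9.png

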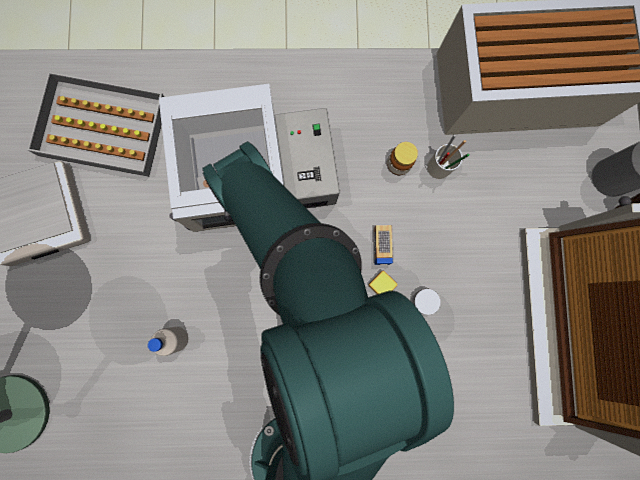

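```bash
cat > v2.py <<'E'
from door import *
from cell import arm,eyes
p=arm.observe()['ee_pos']
arm.movel((p-.04*dirw((1,0,0))).tolist(),rate=.2)
p=p-.04*dirw((1,0,0))
arm.movel((p+[0,0,.13]).tolist(),rate=.3)
q=dq(0,-1); j=arm.observe()['joint_pos']
t=np.array([.615,-.055,.25]); jt=myik(t,q,j,1e-2); print(jt.round(2)); path(j,jt,4)
arm.set_joints(jt.tolist())
o=arm.observe(); print(o['time'],o['ee_pos'])
for n in ('wrist','scene','top'):
    s=eyes.snapshot(n); cv2.imwrite(f'pics/{n}10.png',s['color'])
np.savez('w10.npz',p=o['ee_pos'],q=o['eef_rot'])
a=cv2.imread('pics/scene10.png'); cv2.imwrite('pics/s10c.png',cv2.resize(a[230:430,200:470],None,fx=2.9,fy=2.9,interpolation=cv2.INTER_CUBIC))
E
python3 v2.py
```

```text
[ 0.33  0.47 -0.44  1.83  0.25  0.9   1.47]
0.0 tcp [0.498 0.072 0.278] z [-0.02 -0.01 -1.  ] elb,wr [ 0.17 -0.03  0.89] [0.49 0.11 0.59]
0.33 tcp [0.541 0.036 0.271] z [-0.01 -0.   -1.  ] elb,wr [ 0.2  -0.05  0.88] [0.53 0.08 0.58]
0.67 tcp [ 0.58  -0.007  0.262] z [-0.01  0.   -1.  ] elb,wr [ 0.23 -0.07  0.87] [0.57 0.04 0.57]
1.0 tcp [ 0.615 -0.055  0.25 ] z [ 0.  0. -1.] elb,wr [ 0.26 -0.09  0.86] [ 0.61 -0.01  0.56]
37.05 [ 0.61406522 -0.05425639  0.24841338]
```

View pics/wrist10.png

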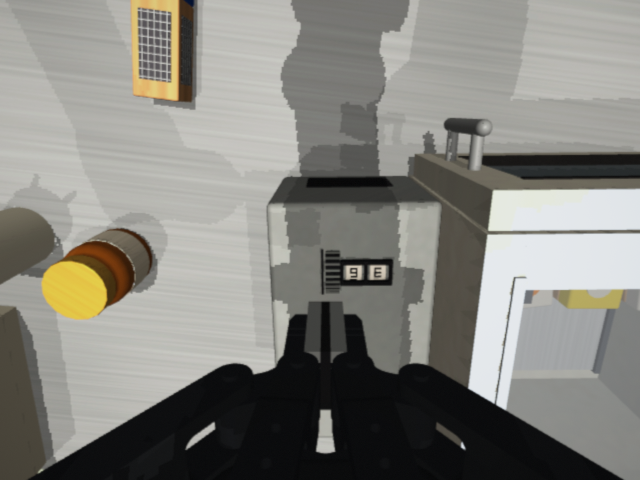

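View pics/s10c.png

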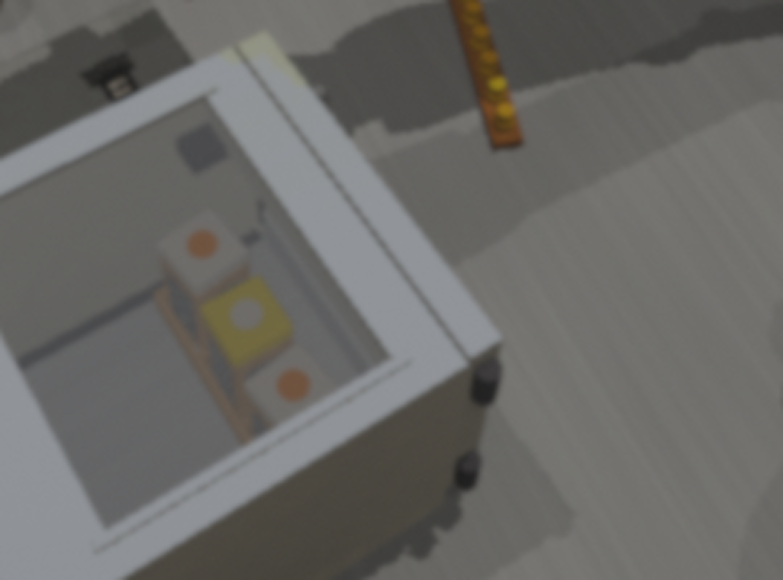

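```bash
python3 - <<'E'
import cv2
a=cv2.imread('pics/wrist10.png')
c=cv2.resize(a[235:305,305:405],None,fx=7,fy=7,interpolation=cv2.INTER_CUBIC); cv2.imwrite('pics/w10r.png',cv2.rotate(c,cv2.ROTATE_180))
E
```

```text
(no output)
```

View pics/w10r.png

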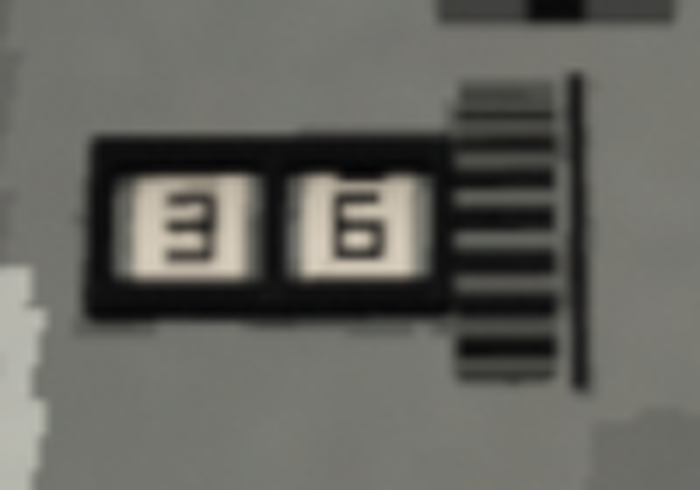

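```bash
python3 - <<'E'
from h import *
d=np.load('w10.npz');W=wcam(d['p'],d['q'])
c,s=np.cos(IP[2]),np.sin(IP[2])
def inc(P): d=P-np.array([IP[0],IP[1],0]); return np.array([c*d[0]+s*d[1],-s*d[0]+c*d[1],P[2]])
p=pix(W,(332.9,272.1),.138); print('crown',p,inc(p))
for u in [(505,80),(505,380)]: 
    uv=((700-u[0])/7+305,(490-u[1])/7+235); print(inc(pix(W,uv,.130)))
# sanity with known console corners: front right top
print('console corner proj',proj(W,w((0,-.235,.13))),proj(W,w((0,-.115,.13))), 'front top of door? inc top corner',proj(W,w((0,-.115,.205))))
for P in ((0.6406,-.0506),(0.6368,-.0471)): print(inc(np.array([*P,.138])))
E
```

```text
crown [ 0.63821322 -0.04582667  0.138     ] [ 0.04818968 -0.18837997  0.138     ]
[ 0.06835563 -0.18813307  0.13      ]
[ 0.03533748 -0.18831107  0.13      ]
console corner proj [[263.70141179 201.25406841]] [[442.07688003 201.03198969]] front top of door? inc top corner [[484.99414701 233.63652835]]
[ 0.04999289 -0.1934029   0.138     ]
[ 0.04663528 -0.18947652  0.138     ]
```

```bash
cat > wheel.py <<'E'
from door import *
from cell import arm,eyes
q=dq(0,-1)
def st(n): o=arm.observe(); print(n,round(o['time'],2),o['contact_force'].round(2),o['ee_pos'].round(4)); return o
def stroke(x0,x1,dz=.0015,y=-.1915,tag='a',zh=.152):
    arm.movel(w((x0,y,zh)).tolist(),q.tolist(),rate=.15)
    h=arm.movel(w((x0,y,.128)).tolist(),rate=.03,f_stop=4); o=st(f'down {h}')
    z=o['ee_pos'][2]-dz; t=w((x1,y,z))
    h=arm.movel(t.tolist(),rate=.03,f_stop=20); o=st(f'drawn {h}')
    arm.movel(w((x1,y,zh+.005)).tolist(),rate=.1); st('up')
def look(n):
    arm.movel(w((.034,-.19,.25)).tolist(),rate=.2)
    o=arm.observe(); s=eyes.snapshot('wrist'); a=s['color']; cv2.imwrite(f'pics/{n}.png',a); np.savez(f'{n}.npz',p=o['ee_pos'],q=o['eef_rot'])
    c=cv2.resize(a[225:315,295:415],None,fx=6,fy=6,interpolation=cv2.INTER_CUBIC); cv2.imwrite(f'pics/{n}r.png',cv2.rotate(c,cv2.ROTATE_180)); print(round(o['time'],2))
E
python3 - <<'E'
import sys; sys.path.insert(0,'.')
from wheel import *
stroke(.057,.0435); look('w11')
E
```

```text
down True 38.58 [-0.65 -1.24  3.94] [ 0.648  -0.0479  0.138 ]
drawn False 39.17 [-0.33 -0.74  7.38] [ 0.6351 -0.0496  0.1379]
up 39.52 [ 1.22 -0.09 -0.5 ] [ 0.6339 -0.0495  0.1572]
40.14
```

View pics/w11r.png

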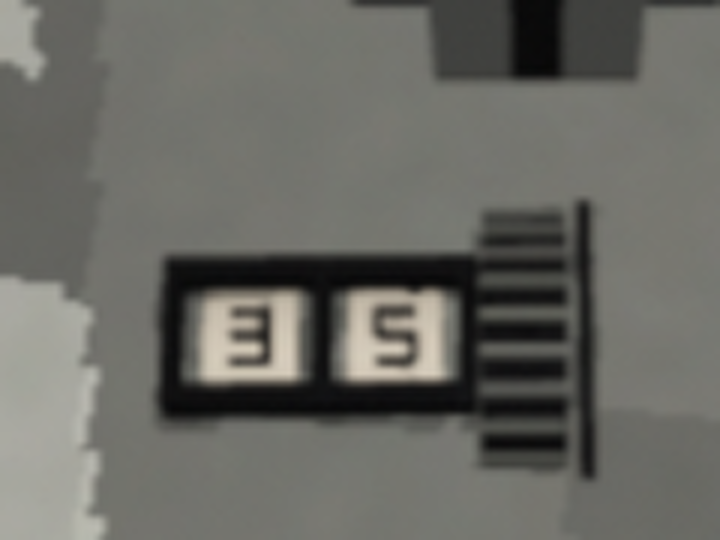

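Reads 35, square in its window. One more identical stroke.

```bash
python3 - <<'E'
import sys; sys.path.insert(0,'.')
from wheel import *
stroke(.057,.0435); look('w12')
for n in ('scene','top'):
    s=eyes.snapshot(n); cv2.imwrite(f'pics/{n}12.png',s['color'])
E
```

```text
down True 41.57 [-0.25 -0.46  4.12] [ 0.6485 -0.0478  0.138 ]
drawn False 42.16 [-0.17  0.11  7.21] [ 0.6355 -0.0495  0.1379]
up 42.52 [-1.15  0.31 -0.18] [ 0.6342 -0.0495  0.1573]
43.13
```

View pics/w12r.png

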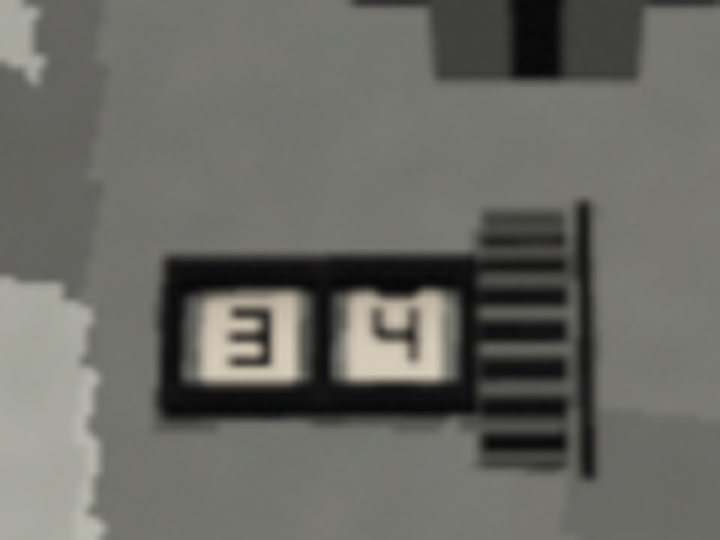

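View pics/scene12.png

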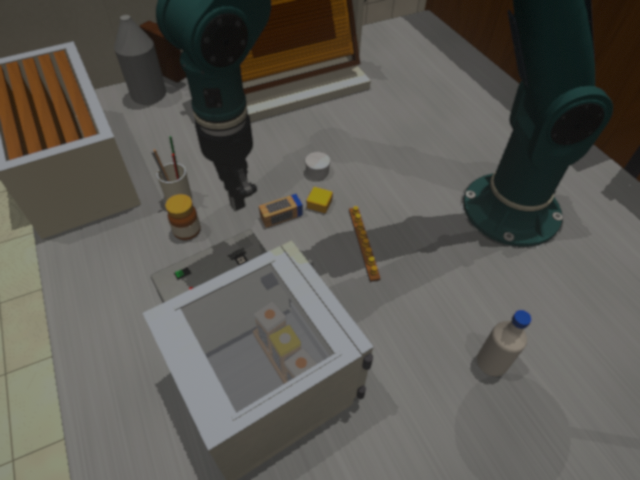

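View pics/w12.png

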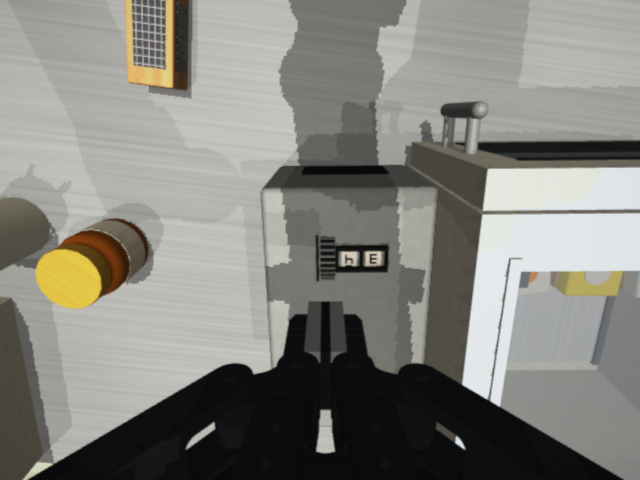

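```bash
python3 - <<'E'
from h import *
a=cv2.imread('pics/scene12.png'); cv2.imwrite('pics/s12c.png',cv2.resize(a[235:375,260:385],None,fx=5,fy=4.2,interpolation=cv2.INTER_CUBIC))
a=cv2.imread('pics/w12.png'); cv2.imwrite('pics/w12c.png',cv2.resize(a[130:280,420:640],None,fx=3.6,fy=3.6,interpolation=cv2.INTER_CUBIC))
d=np.load('w12.npz');W=wcam(d['p'],d['q'])
for q in (0,.03,.06):
    for hx in (-.012,-.017):
        L=[]
        for r in (0,.23):
            for o in (-.01,.01):
                P=w((hx-r*np.sin(q)-o*np.cos(q),.115-r*np.cos(q)+o*np.sin(q),.205)); L.append(((proj(CAM['scene'],P)[0]-[260,235])*[5,4.2]).round(0).tolist()+((proj(W,P)[0]-[420,130])*3.6).round(0).tolist())
        print(q,hx,'hinge in/out',L[0],L[1],'free in/out',L[2],L[3])
E
```

```text
0 -0.012 hinge in/out [505.0, 506.0, 1925.0, 284.0] [562.0, 477.0, 2002.0, 134.0] free in/out [103.0, 42.0, 217.0, 287.0] [156.0, 21.0, 236.0, 137.0]
0 -0.017 hinge in/out [519.0, 499.0, 1944.0, 248.0] [577.0, 470.0, 2021.0, 95.0] free in/out [116.0, 37.0, 222.0, 250.0] [169.0, 16.0, 241.0, 98.0]
0.03 -0.012 hinge in/out [504.0, 505.0, 1923.0, 284.0] [563.0, 478.0, 2004.0, 134.0] free in/out [121.0, 35.0, 222.0, 236.0] [174.0, 15.0, 246.0, 83.0]
0.03 -0.017 hinge in/out [519.0, 498.0, 1942.0, 248.0] [577.0, 470.0, 2024.0, 95.0] free in/out [134.0, 30.0, 227.0, 199.0] [187.0, 10.0, 251.0, 43.0]
0.06 -0.012 hinge in/out [504.0, 505.0, 1921.0, 284.0] [564.0, 478.0, 2006.0, 134.0] free in/out [139.0, 28.0, 228.0, 185.0] [193.0, 9.0, 257.0, 28.0]
0.06 -0.017 hinge in/out [518.0, 497.0, 1939.0, 247.0] [578.0, 471.0, 2026.0, 95.0] free in/out [152.0, 22.0, 233.0, 146.0] [206.0, 4.0, 262.0, -13.0]
```

View pics/s12c.png

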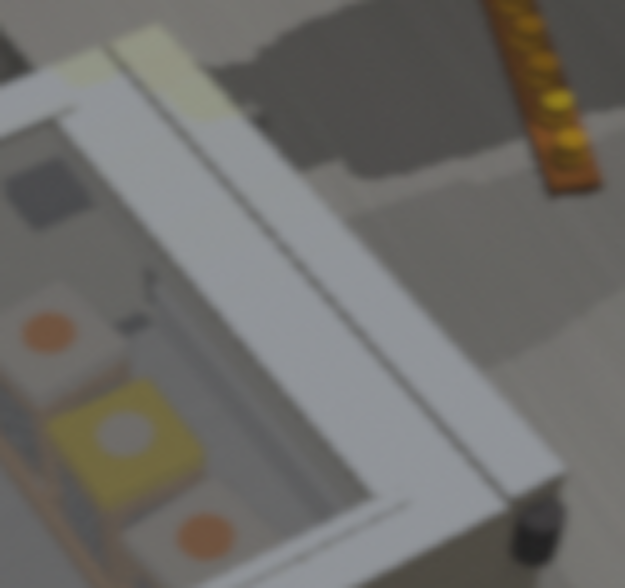

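View pics/w12c.png

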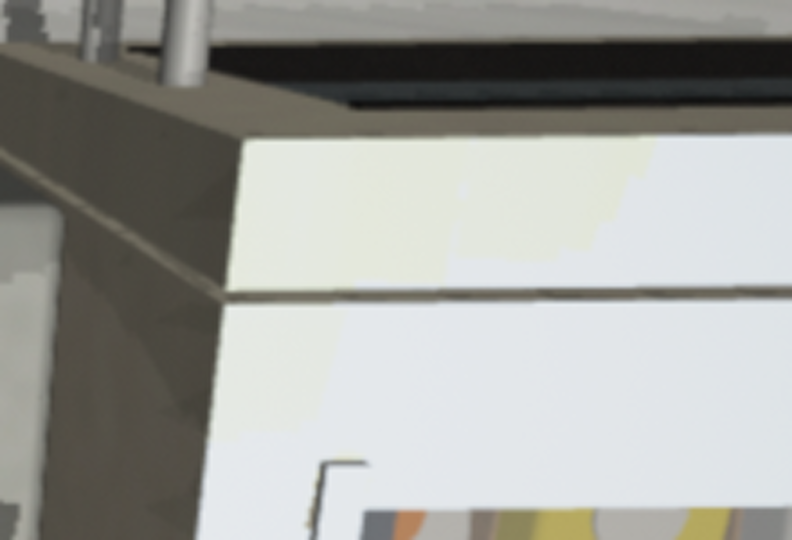

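```bash
python3 - <<'E'
from cell import arm,workorder
o=arm.observe(); print(o['time'],o['ee_pos'])
print(workorder.close_job())
E
```

```text
43.2833 [ 0.62305877 -0.04935599  0.24787918]
the job is handed in; nothing more can be done
None
```

The queen is banked: all four steps were done in the order asked, and I handed the job in at 43.3 s of the 72 s allowed.

1. **Cage:** I gripped the yellow-capped cage at its cap end, turned it cap up and lowered it into the middle bay. It touched the shelf floor at the expected height, and pictures show it standing between the two white-capped cages.
2. **Shelf:** I pushed it in by its lip until it met its end stop. The scene and top cameras put the three cages 59–62 mm inside the front, where 60 mm is fully home.
3. **Door:** I pushed it round by its outer face, slowing to 0.03 m/s through the catch, until the force rose by 20 N (the catch resists with about 5 N).
    - The arm stopped 5.5 mm earlier than my assumed hinge position predicted, so I checked the door after backing off.
    - It stayed shut with an even seam, and its corners matched the shut position in two cameras.
4. **Thumbwheel:** It started at 36. Two strokes of one click each, pressing with 4–7 N, brought it to 35 and then 34. In the last picture the 4 stands square in its window.

In the last pictures I saw nothing else on the bench moved. The closing door passed the white bottle with only about 3 mm to spare by my estimate, and the bottle still stands. The gripper was clear of everything at hand-in.

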